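# Put the stray cutter away with its own kind

## Robot

A 6-joint arm with a two-finger parallel gripper is mounted at the origin on the work surface. World frame = base frame: x ahead of the robot, y to its left, z up, the work surface at z = 0. Lengths are in m, angles in rad, forces in N, time in s.
With the tool pointing down it reaches from about 0.425 to 0.95 m from the base axis. Payload 3.5 kg.
Tool frame: the origin (TCP) lies midway between the tips of the shut fingers; the grasp point (between the pads) lies 19 mm behind it; z points along the fingers, y is the line along which they close (so a half turn about z gives the same grasp; the last joint's range is limited). The gripper opens to 85 mm and grips with 20 to 120 N. Pads are 22 mm wide; open, the fingers measure 114 mm over their backs; the gripper's body (76 mm by 85 mm) begins 54 mm behind the grasp point. The pads swing forward as they close: fully open they stand 13 mm farther back than shut.
Start: joints at [-1.306, 0.286, 1.577, -0, 1.279, -0.15], TCP at [0.272, -0.618, 0.231] pointing down, gripper open.
Joint ranges: [-2.77, 2.77], [-0.9, 2.22], [0.21, 2.48], [-1.53, 4.67], [0.24, 2.81], [-2.84, 2.84]. Speed limits (rad/s): [2.79, 2.79, 3.14, 3.14, 3.14, 3.14].

## Interface

Orientations are given as a unit quaternion [x, y, z, w].
In Python, from plant import get_state, read_camera, ctrl gives the robot as it stands.
- The arm moves only by the shell command python3 -m crank 'ROWS' [FORCE]. ROWS is JSON, a list of rows, each a list of 3 entries, a list of its own where there are three numbers: the shift along the tool's x, y, z in mm, then the turn about the tool's z in degrees, then the closure in counts, from 0 (fully open) to 255 (shut). In form: [[[tx, ty, tz], yaw, claw], ...]. A call has 1 to 10 rows; each row is the pose to reach, as a shift and turn from the pose commanded when the call began, along the tool's axes at that moment; what a row does not reach only later rows make up. A row lasts 1/10 s, in which the tool goes at most 50 mm and 8.59 degrees, less where a joint would pass 70% of its speed; a pose out of reach is approached as far as the arm can. A call with a gripper value outside its range is refused whole. The fingers move at their own pace and stop on an object; FORCE is the grip in N (left out, the last holds). Time passes only in rows, so rows that repeat a pose let the fingers close. It gives the time, the measured TCP pose, the force, the opening and the grip force at its end, in the units of the state.
- get_state(): the state, without advancing time (a new reading comes with each control period).
- read_camera(name): name is "scene" or "top" or "wrist"; returns a dict with "frame" (480x640x3 uint8, blue, green, red), "range_z" (480x640 float32, m along the optical axis (not along the pixel's ray), 0 where there is no reading), "vfov" (degrees; the focal length in pixels is half the picture's height over the tangent of half this angle, whatever the lens; pixels are square), "cx", "cy" (the principal point, pixels), "origin" and "orientation" of the camera in the world. Camera axes: x right, y down, z forward; pixel columns grow to the right and rows downward; lengths in m; the calibration is good to about 2 mm. A picture is of the moment at which its call begins.
- ctrl.sign_off(): hands the job in; it is judged then, once.
The state is a dict: "time": time; "qpos": joint angles; "dq": joint speeds; "joint_efforts": joint torques, N m; "eef_pos": TCP position; "tcp_rot": TCP orientation; "contact_force": force on the tool from outside, world axes, zero at the start; "wrist_torque": the same for the moment, N m; "opening": opening from 0.0 (shut) to 1.0 (fully open); "finger_force": force on a finger pad.
Only numpy, scipy, OpenCV 4.12 (cv2) and the standard library are available. Lean on these libraries where they do the work, as an engineer would, in place of code of your own. Each camera call takes 0.05 s, during which the arm holds its last target. There are 200 camera calls.

## Task

One pastry cutter has been left standing under the wire cooling rack. Slide open the wire lid of the box that stores the cutter of the same shape (and only that one), then bring the cutter out from under the rack and stand it flat on the floor of that box, and slide the lid fully shut again. Leave the second cutter beside the rack, the biscuits on the rack, the mug and the other box as they are.

Things in the scene. Friction and masses are not known exactly. Their poses are not given: they have to be found in the camera images.
- box_left: the left (+y) of two alike open wooden boxes, fixed to the table, 220 mm long (its x) x 150 wide (its y), walls 6 mm thick and 45 mm high, low lid rails to 53 mm along its two long sides, floor about 6 mm above the table. Origin: centre of its underside; its x axis points away from the robot. It stores one cutter, in the far (+x) half of the floor; the near half is free
- box_right: the right (-y) box, otherwise the same as box_left
- lid_left (a joint): slide of the lid of box_left, in m: 0 = fully shut, 0.150 = fully open. It moves along the box's +x (away from the robot) to open, against about 1.5 N of friction, and stays where it is left. The lid is a wooden frame with a see-through wire grille, 220 x 141 x 3 mm, underside 47 mm above the table; fully open it bares the box floor from its near wall to 40 mm beyond the box's centre
- lid_right (a joint): slide of the lid of box_right, as lid_left
- lid_left_knob (a point): point to grip on the dark wooden knob of lid_left, at 65 mm height: a post 20 x 20 mm square to the box and 26 mm tall (from 50 to 76 mm above the table); when shut it is 85 mm nearer the robot (box -x) than the box's centre
- lid_right_knob (a point): the same point on the knob of lid_right
- rack: wire cooling rack, fixed to the table, 260 mm deep (its x) x 300 mm wide (its y), on four thin corner legs; its wires are 172 to 178 mm above the table, all sides open below. Origin: on the table under its centre; its x axis points away from the robot, so its front edge is at x = -130 mm
- rack_under (a point): point on the table under the rack, 40 mm behind its front edge, halfway across; the cutter to put away stands within 65 mm of it. Because of the wires overhead it must be reached from the front with a tilted tool
- cutter_round: loose round fluted steel cutter, an open ring of 54 mm outside diameter, 57 mm over the flutes, 35 mm high, 3 mm wall, 40 g. Origin: centre of its lower rim, z up. Either this one or cutter_square stands under the rack; the other stands on the table beside and in front of the rack and is to be left
- cutter_square: loose square steel cutter, an open frame 50 x 50 mm outside, 35 mm high, 3 mm wall, 40 g. Origin: centre of its lower rim, x and y square to its sides, z up. See cutter_round
- stored_round: round cutter just like cutter_round, standing in one of the boxes from the start
- stored_square: square cutter just like cutter_square, standing in the other box from the start
- biscuit0: bystander: baked biscuit, 60 mm across, 10 mm thick, lying on the rack's wires. Origin: centre of its underside
- biscuit1: bystander: another such biscuit
- biscuit2: bystander: another such biscuit
- mug: bystander: white mug, 80 mm across, 90 mm high, handle at its +y. Origin: centre of its underside

How it is judged:
On the way, in this order (a step that is already met when the one before it is completed fails the run):
1. the lid of the box that stores the shape of the cutter under the rack is slid open at least 100 mm, with that cutter still under the rack (((horizontal distance between cutter_round and rack_under below 0.1 m and (x of stored_round in the frame of box_left between -0.1 and 0.1 m and y of stored_round in the frame of box_left between -0.066 and 0.066 m and z of stored_round in the frame of box_left between 0 and 0.014 m) and value of joint lid_left above 0.1 m) or (horizontal distance between cutter_round and rack_under below 0.1 m and (x of stored_round in the frame of box_right between -0.1 and 0.1 m and y of stored_round in the frame of box_right between -0.066 and 0.066 m and z of stored_round in the frame of box_right between 0 and 0.014 m) and value of joint lid_right above 0.1 m) or (horizontal distance between cutter_square and rack_under below 0.1 m and (x of stored_square in the frame of box_left between -0.1 and 0.1 m and y of stored_square in the frame of box_left between -0.066 and 0.066 m and z of stored_square in the frame of box_left between 0 and 0.014 m) and value of joint lid_left above 0.1 m) or (horizontal distance between cutter_square and rack_under below 0.1 m and (x of stored_square in the frame of box_right between -0.1 and 0.1 m and y of stored_square in the frame of box_right between -0.066 and 0.066 m and z of stored_square in the frame of box_right between 0 and 0.014 m) and value of joint lid_right above 0.1 m))), for 0.2 s.
2. that cutter is out from under the rack and lifted at least 50 mm off the table (((horizontal distance between cutter_round and rack_under above 0.1 m and height (world z) of cutter_round above 0.05 m and distance of cutter_square from where it was at the start of the episode below 0.03 m) or (horizontal distance between cutter_square and rack_under above 0.1 m and height (world z) of cutter_square above 0.05 m and distance of cutter_round from where it was at the start of the episode below 0.03 m))), for 0.1 s.
3. it stands flat on the floor of the open box with its like ((((x of stored_round in the frame of box_left between -0.1 and 0.1 m and y of stored_round in the frame of box_left between -0.066 and 0.066 m and z of stored_round in the frame of box_left between 0 and 0.014 m) and (x of cutter_round in the frame of box_left between -0.1 and 0.1 m and y of cutter_round in the frame of box_left between -0.066 and 0.066 m and z of cutter_round in the frame of box_left between 0 and 0.014 m) and angle between cutter_round's own z axis and vertical below 0.12 rad and horizontal distance between cutter_square and rack_under above 0.1 m and distance of cutter_square from where it was at the start of the episode below 0.03 m) or ((x of stored_round in the frame of box_right between -0.1 and 0.1 m and y of stored_round in the frame of box_right between -0.066 and 0.066 m and z of stored_round in the frame of box_right between 0 and 0.014 m) and (x of cutter_round in the frame of box_right between -0.1 and 0.1 m and y of cutter_round in the frame of box_right between -0.066 and 0.066 m and z of cutter_round in the frame of box_right between 0 and 0.014 m) and angle between cutter_round's own z axis and vertical below 0.12 rad and horizontal distance between cutter_square and rack_under above 0.1 m and distance of cutter_square from where it was at the start of the episode below 0.03 m) or ((x of stored_square in the frame of box_left between -0.1 and 0.1 m and y of stored_square in the frame of box_left between -0.066 and 0.066 m and z of stored_square in the frame of box_left between 0 and 0.014 m) and (x of cutter_square in the frame of box_left between -0.1 and 0.1 m and y of cutter_square in the frame of box_left between -0.066 and 0.066 m and z of cutter_square in the frame of box_left between 0 and 0.014 m) and angle between cutter_square's own z axis and vertical below 0.12 rad and horizontal distance between cutter_round and rack_under above 0.1 m and distance of cutter_round from where it was at the start of the episode below 0.03 m) or ((x of stored_square in the frame of box_right between -0.1 and 0.1 m and y of stored_square in the frame of box_right between -0.066 and 0.066 m and z of stored_square in the frame of box_right between 0 and 0.014 m) and (x of cutter_square in the frame of box_right between -0.1 and 0.1 m and y of cutter_square in the frame of box_right between -0.066 and 0.066 m and z of cutter_square in the frame of box_right between 0 and 0.014 m) and angle between cutter_square's own z axis and vertical below 0.12 rad and horizontal distance between cutter_round and rack_under above 0.1 m and distance of cutter_round from where it was at the start of the episode below 0.03 m)) and value of joint any of lid_left, lid_right above 0.1 m), for 0.2 s.
At the end, for the whole second after the job is handed in: the cutter from under the rack stands flat (within 7 degrees) on the floor of the box that stores its like, at rest; both lids are within 8 mm of shut; the other cutter, the biscuits and the mug are within 30 mm of where they began; both stored cutters are still flat on their box floors ((((x of stored_round in the frame of box_left between -0.1 and 0.1 m and y of stored_round in the frame of box_left between -0.066 and 0.066 m and z of stored_round in the frame of box_left between 0 and 0.014 m) and (x of cutter_round in the frame of box_left between -0.1 and 0.1 m and y of cutter_round in the frame of box_left between -0.066 and 0.066 m and z of cutter_round in the frame of box_left between 0 and 0.014 m) and angle between cutter_round's own z axis and vertical below 0.12 rad and horizontal distance between cutter_square and rack_under above 0.1 m and distance of cutter_square from where it was at the start of the episode below 0.03 m) or ((x of stored_round in the frame of box_right between -0.1 and 0.1 m and y of stored_round in the frame of box_right between -0.066 and 0.066 m and z of stored_round in the frame of box_right between 0 and 0.014 m) and (x of cutter_round in the frame of box_right between -0.1 and 0.1 m and y of cutter_round in the frame of box_right between -0.066 and 0.066 m and z of cutter_round in the frame of box_right between 0 and 0.014 m) and angle between cutter_round's own z axis and vertical below 0.12 rad and horizontal distance between cutter_square and rack_under above 0.1 m and distance of cutter_square from where it was at the start of the episode below 0.03 m) or ((x of stored_square in the frame of box_left between -0.1 and 0.1 m and y of stored_square in the frame of box_left between -0.066 and 0.066 m and z of stored_square in the frame of box_left between 0 and 0.014 m) and (x of cutter_square in the frame of box_left between -0.1 and 0.1 m and y of cutter_square in the frame of box_left between -0.066 and 0.066 m and z of cutter_square in the frame of box_left between 0 and 0.014 m) and angle between cutter_square's own z axis and vertical below 0.12 rad and horizontal distance between cutter_round and rack_under above 0.1 m and distance of cutter_round from where it was at the start of the episode below 0.03 m) or ((x of stored_square in the frame of box_right between -0.1 and 0.1 m and y of stored_square in the frame of box_right between -0.066 and 0.066 m and z of stored_square in the frame of box_right between 0 and 0.014 m) and (x of cutter_square in the frame of box_right between -0.1 and 0.1 m and y of cutter_square in the frame of box_right between -0.066 and 0.066 m and z of cutter_square in the frame of box_right between 0 and 0.014 m) and angle between cutter_square's own z axis and vertical below 0.12 rad and horizontal distance between cutter_round and rack_under above 0.1 m and distance of cutter_round from where it was at the start of the episode below 0.03 m)) and value of joint each of lid_left, lid_right below 0.008 m and ((x of stored_round in the frame of box_left between -0.1 and 0.1 m and y of stored_round in the frame of box_left between -0.066 and 0.066 m and z of stored_round in the frame of box_left between 0 and 0.014 m) or (x of stored_round in the frame of box_right between -0.1 and 0.1 m and y of stored_round in the frame of box_right between -0.066 and 0.066 m and z of stored_round in the frame of box_right between 0 and 0.014 m)) and ((x of stored_square in the frame of box_left between -0.1 and 0.1 m and y of stored_square in the frame of box_left between -0.066 and 0.066 m and z of stored_square in the frame of box_left between 0 and 0.014 m) or (x of stored_square in the frame of box_right between -0.1 and 0.1 m and y of stored_square in the frame of box_right between -0.066 and 0.066 m and z of stored_square in the frame of box_right between 0 and 0.014 m)) and linear speed of each of cutter_round, cutter_square below 0.02 m/s and distance of each of mug, biscuit0, biscuit1, biscuit2 from where it was at the start of the episode below 0.03 m); the robot touches nothing.
It fails at once if the lid of the wrong box is opened more than 30 mm (value of joint each of lid_left, lid_right above 0.03 m or ((horizontal distance between cutter_round and rack_under below 0.1 m and (x of stored_square in the frame of box_left between -0.1 and 0.1 m and y of stored_square in the frame of box_left between -0.066 and 0.066 m and z of stored_square in the frame of box_left between 0 and 0.014 m) and value of joint lid_left above 0.03 m) or (horizontal distance between cutter_round and rack_under below 0.1 m and (x of stored_square in the frame of box_right between -0.1 and 0.1 m and y of stored_square in the frame of box_right between -0.066 and 0.066 m and z of stored_square in the frame of box_right between 0 and 0.014 m) and value of joint lid_right above 0.03 m) or (horizontal distance between cutter_square and rack_under below 0.1 m and (x of stored_round in the frame of box_left between -0.1 and 0.1 m and y of stored_round in the frame of box_left between -0.066 and 0.066 m and z of stored_round in the frame of box_left between 0 and 0.014 m) and value of joint lid_left above 0.03 m) or (horizontal distance between cutter_square and rack_under below 0.1 m and (x of stored_round in the frame of box_right between -0.1 and 0.1 m and y of stored_round in the frame of box_right between -0.066 and 0.066 m and z of stored_round in the frame of box_right between 0 and 0.014 m) and value of joint lid_right above 0.03 m))).
It fails at once if a biscuit, the mug or the other cutter is knocked more than 50 mm from its place (distance of any of mug, biscuit0, biscuit1, biscuit2 from where it was at the start of the episode above 0.05 m or distance of each of cutter_round, cutter_square from where it was at the start of the episode above 0.05 m).
It also fails if it takes over 61 s, if anything falls off the work surface, if the arm or the gripper's body presses on something with over 40 N, if the wrist force passes 120 N, or if a joint passes its speed limit or range.

## Working session

There is one attempt and no reset: what is moved stays moved. The work goes in short steps, Python scripts to look and compute and a shell command to move; the robot and the scene stay as the last step left them, time stands still between calls to the robot, and variables do not carry over. Pictures are saved under pics/ and viewed, at most 12 in all, crops included, and the job is handed in when it is done.

```bash
mkdir -p pics
cat > h.py <<'E'
import numpy as np,cv2
from scipy.spatial.transform import Rotation as R
from plant import get_state,read_camera,ctrl
def cam(n,save=None):
    c=read_camera(n)
    if save: cv2.imwrite('pics/'+save,c['frame'])
    return c
def ray(c,u,v):
    f=240/np.tan(np.radians(c['vfov'])/2)
    d=np.array([(u-c['cx'])/f,(v-c['cy'])/f,1.0])
    return np.array(c['origin']),R.from_quat(c['orientation']).as_matrix()@d
def onz(c,u,v,z):
    o,d=ray(c,u,v); return o+d*(z-o[2])/d[2]
def pt(c,u,v):
    o,d=ray(c,u,v); return o+d*c['range_z'][int(v),int(u)]
def proj(c,p):
    f=240/np.tan(np.radians(c['vfov'])/2)
    q=R.from_quat(c['orientation']).as_matrix().T@(np.array(p)-c['origin'])
    return np.array([c['cx']+f*q[0]/q[2],c['cy']+f*q[1]/q[2]])
E
python3 - <<'E'
from h import *
import pickle
for n in('top','scene'):
    c=cam(n,n+'0.png'); pickle.dump(c,open(n+'0.pkl','wb')); print(n,c['vfov'],c['origin'],c['orientation'],c['cx'],c['cy'])
print(get_state())
E
```

```text
top 51.869107418586125 [ 0.4684794  -0.07988367  1.26738457] [ 0.70810247 -0.70404345  0.04014624 -0.03608312] 319.050353581622 233.26057513267358
scene 43.471250395660846 [1.24896211 0.79710861 1.14384591] [ 0.30100141  0.86277267 -0.38592921 -0.12680738] 319.8716468587564 235.00868575939225
{'time': 0.1, 'qpos': array([-1.30598044e+00,  2.87130108e-01,  1.57803272e+00,  2.12593497e-06,
        1.27862164e+00, -1.50004918e-01]), 'dq': array([ 0.0001588 , -0.00129848, -0.00234767, -0.00118613,  0.00030598,
        0.00061389]), 'joint_efforts': array([ 5.03329902e-04, -4.07295549e+01, -2.93699151e+01, -1.50512597e-04,
        3.43232103e-03,  5.58946862e-07]), 'eef_pos': array([ 0.27190827, -0.61715607,  0.230049  ]), 'tcp_rot': array([ 9.78566937e-01,  2.05926075e-01, -6.18607136e-05, -1.09416178e-03]), 'contact_force': array([-0.11997595, -0.63364801, -0.64523114]), 'wrist_torque': array([0.03275901, 0.02824615, 0.01713057]), 'finger_force': 0.0, 'opening': 0.9995368485761156}
```

View pics/top0.png

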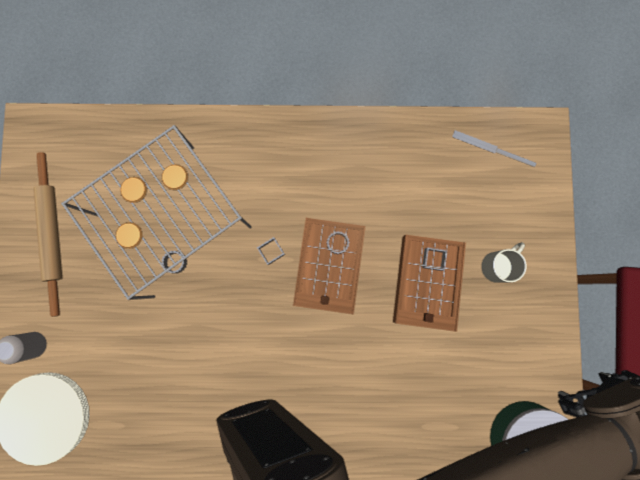

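View pics/scene0.png

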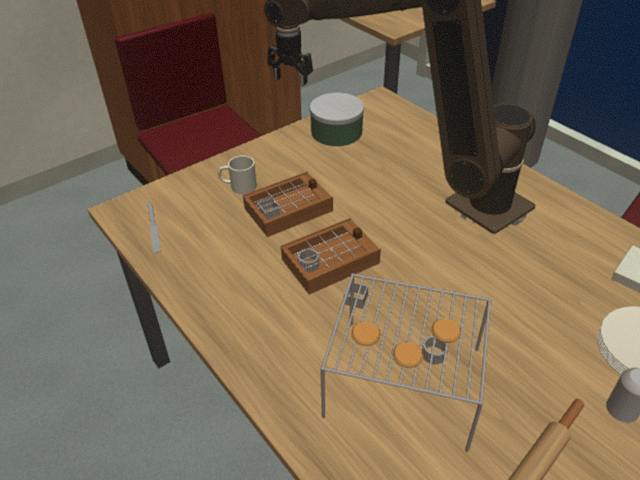

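The top view shows the round cutter under the rack at about (175,262) and the square one standing outside at (271,251). The left box (330,265) stores a round cutter, so lid_left is the one to open; its knob is at (325,300). The scene view agrees.

Run:
```python
from h import *
import pickle
c=pickle.load(open('top0.pkl','rb'))
P=lambda u,v,z: onz(c,u,v,z)[:2].round(4)
r=[P(*p,.176) for p in((177,127),(65,205),(129,298),(240,217))]; print('rack',r,[np.linalg.norm(r[i]-r[i-1]).round(3) for i in range(4)],sum(r)/4)
b=[P(*p,.053) for p in((306,219),(364,226),(353,313),(294,305))]; print('box',b,[np.linalg.norm(b[i]-b[i-1]).round(3) for i in range(4)],sum(b)/4)
print('knob',P(325,299.5,.076),'square',P(271,251,.035))
# depth cloud
H,W=c['range_z'].shape
f=240/np.tan(np.radians(c['vfov'])/2)
v,u=np.mgrid[:H,:W]; d=np.stack([(u-c['cx'])/f,(v-c['cy'])/f,np.ones((H,W))],-1)*c['range_z'][...,None]
X=d@R.from_quat(c['orientation']).as_matrix().T+c['origin']
def sel(u0,u1,v0,v1,z0,z1):
    x=X[v0:v1,u0:u1].reshape(-1,3); return x[(x[:,2]>z0)&(x[:,2]<z1)]
for n,a in dict(ring=(155,200,245,280,.022,.05),square=(255,290,235,268,.022,.05),knob=(315,335,290,310,.068,.09)).items():
    s=sel(*a); 
    if len(s): m=s[:,:2].astype(np.float32); (q,w,e)=cv2.minAreaRect(m); print(n,len(s),s.mean(0).round(4),q,w,e)
    if n=='ring':
        A=np.c_[2*m,np.ones(len(m))]; k=np.linalg.lstsq(A,(m**2).sum(1),rcond=None)[0]; print('circ',k[:2],np.sqrt(k[2]+k[0]**2+k[1]**2))
cv2.imwrite('pics/crop.png',cv2.resize(np.hstack([c['frame'][220:320,100:250],c['frame'][215:315,280:430]]),None,fx=2.6,fy=2.6,interpolation=cv2.INTER_CUBIC))
```

```text
rack [array([0.8277, 0.2384]), array([0.6467, 0.4814]), array([0.4417, 0.3293]), array([0.6221, 0.0907])] [np.float64(0.253), np.float64(0.303), np.float64(0.255), np.float64(0.299)] [0.63455 0.28495]
box [array([ 0.6354, -0.0539]), array([ 0.6188, -0.1979]), array([ 0.4053, -0.1702]), array([ 0.4238, -0.0264])] [np.float64(0.213), np.float64(0.145), np.float64(0.215), np.float64(0.145)] [ 0.520825 -0.1121  ]
knob [ 0.4381 -0.1015] square [0.5566 0.0333]
ring 134 [0.5287 0.2769 0.0319] (0.5297309756278992, 0.2774498462677002) (0.05579989030957222, 0.05177557095885277) 31.27553367614746
circ [0.52869216 0.27681784] 0.025366126461980585
square 115 [0.5579 0.0347 0.0334] (0.5577824711799622, 0.03440166264772415) (0.05009564757347107, 0.04999033361673355) 32.42317199707031
knob 68 [ 0.4371 -0.1009  0.0748] (0.4368167519569397, -0.10152728855609894) (0.019136616960167885, 0.019167140126228333) 0.11274123936891556
```

View pics/crop.png

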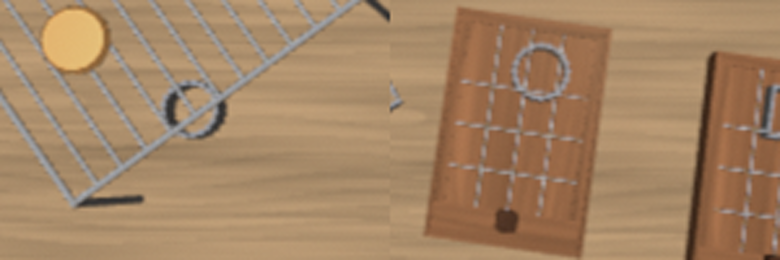

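```bash
cat >> h.py <<'E'
def togo(p,xang=None,q=None):
    s=get_state(); M=R.from_quat(s['tcp_rot']).as_matrix()
    print('t',round(s['time'],2),'tcp',s['eef_pos'].round(4),'z',M[:,2].round(3),'y',M[:,1].round(3),'open',round(s['opening'],3),'F',s['contact_force'].round(1),'fr',s['finger_force'])
    print('shift mm',(1000*M.T@(np.array(p)-s['eef_pos'])).round(1))
    if xang is not None:
        a=np.degrees(np.arctan2(M[1,0],M[0,0])); print('yaw',(((a-xang)+90)%180-90))
    print('q',s['qpos'].round(3))
E
python3 -m crank '[[[360,-405,60],31,0],[[360,-405,60],31,0],[[360,-405,60],31,0],[[360,-405,60],31,0],[[360,-405,60],31,0],[[360,-405,60],31,0],[[360,-405,60],31,0],[[360,-405,60],31,0],[[360,-405,60],31,0],[[360,-405,60],31,0]]' 40
python3 -c "
from h import *
togo([.4365,-.101,.055],-7.4)"
```

```text
time: 1.1
eef_pos: [0.4244, -0.1427, 0.1759]
tcp_rot: [0.998, -0.063, 0.0, -0.0]
contact_force: [0.4, -0.3, -0.2]
opening: 1.001
finger_force: 0.0
t 1.1 tcp [ 0.4244 -0.1427  0.1759] z [ 0.  0. -1.] y [-0.126 -0.992 -0.   ] open 1.001 F [ 0.4 -0.3 -0.2] fr 0.0
shift mm [  6.7 -42.8 120.9]
yaw 0.13734677224123004
q [-0.552 -0.179  2.167  0.     1.153  1.146]
```

```bash
python3 -m crank '[[[7,-43,60],0,0],[[7,-43,60],0,0],[[7,-43,60],0,0],[[7,-43,60],0,0]]' 40
python3 - <<'E'
from h import *
togo([.4365,-.101,.055],-7.4)
c=cam('wrist','w1.png'); print(c['origin'],proj(c,[.4365,-.101,.076]))
E
```

```text
time: 1.5
eef_pos: [0.4368, -0.1031, 0.1164]
tcp_rot: [0.998, -0.063, -0.0, 0.0]
contact_force: [0.7, 0.2, 0.6]
opening: 1.0
finger_force: 0.0
t 1.5 tcp [ 0.4368 -0.1031  0.1164] z [-0.001 -0.    -1.   ] y [-0.125 -0.992  0.   ] open 1.0 F [0.7 0.2 0.6] fr 0.0
shift mm [-0.6 -2.  61.4]
yaw 0.2127345168613175
q [-0.458 -0.092  2.21  -0.     1.024  1.238]
[ 0.5096285  -0.11091645  0.25872525] [315.3271132  278.34610721]
```

View pics/w1.png

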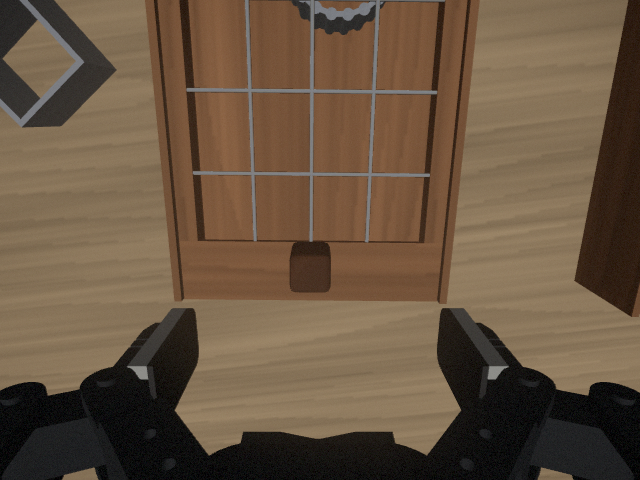

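The wrist view shows the knob at about (311,266), centred between the pads and square to the gripper. I'll descend, grip and slide.

```bash
python3 -m crank '[[[0,-2,61],0,0],[[0,-2,61],0,0],[[0,-2,61],0,0],[[0,-2,61],0,255],[[0,-2,61],0,255],[[0,-2,61],0,255],[[0,-2,61],0,255],[[0,-2,61],0,255],[[0,-2,61],0,255],[[0,-2,61],0,255]]' 40
python3 -c "
from h import *
togo([.4365+.152*.9917,-.101-.152*.1288,.055],-7.4)"
```

```text
time: 2.55
eef_pos: [0.438, -0.0995, 0.0565]
tcp_rot: [0.998, -0.064, 0.001, -0.002]
contact_force: [-0.1, 5.9, 5.5]
opening: 0.225
finger_force: 41.3
t 2.55 tcp [ 0.438  -0.0995  0.0565] z [ 0.002  0.004 -1.   ] y [-0.128 -0.992 -0.004] open 0.225 F [-0.1  5.9  5.5] fr 41.26140296459198
shift mm [150.7   1.7   1.6]
yaw 0.026819282793155708
q [-0.452  0.015  2.239  0.005  0.887  1.244]
```

```bash
python3 -m crank '[[[15,0,0],0,255],[[35,0,0],0,255],[[55,0,0],0,255],[[75,0,0],0,255],[[95,0,0],0,255],[[115,0,0],0,255],[[135,0,0],0,255],[[149,0,0],0,255],[[149,0,0],0,255],[[149,0,0],0,255]]' 40
python3 -c "
from h import *
togo([.4365+.150*.9917,-.101-.150*.1288,.055],-7.4)"
```

```text
time: 3.55
eef_pos: [0.5865, -0.1197, 0.0566]
tcp_rot: [0.998, -0.064, 0.002, -0.0]
contact_force: [0.9, 0.8, 3.3]
opening: 0.224
finger_force: 41.0
t 3.55 tcp [ 0.5865 -0.1197  0.0566] z [ 0.003  0.    -1.   ] y [-0.127 -0.992 -0.001] open 0.224 F [0.9 0.8 3.3] fr 40.9563285112381
shift mm [-1.2  0.8  1.6]
yaw 0.09103436197082715
q [-0.371  0.32   1.883  0.002  0.936  1.326]
```

```bash
python3 -m crank '[[[0,0,0],0,0],[[0,0,0],0,0],[[0,0,0],0,0],[[0,0,-50],0,0],[[0,0,-100],0,0],[[0,0,-150],0,0],[[0,0,-200],0,0],[[0,0,-200],0,0]]' 40
python3 -m crank '[[[500,0,0],0,0],[[500,0,0],0,0],[[500,0,0],0,0],[[500,0,0],0,0],[[500,0,0],0,0],[[500,0,0],0,0],[[500,0,0],0,0],[[500,0,0],0,0],[[500,0,0],0,0],[[500,0,0],0,0]]'
python3 -c "
from h import *
togo([.6,-.1,.3],-7.4)"
```

```text
time: 4.35
eef_pos: [0.5886, -0.1212, 0.2654]
tcp_rot: [0.998, -0.063, 0.008, 0.003]
contact_force: [0.8, -0.1, 0.7]
opening: 1.0
finger_force: 0.0
time: 5.35
eef_pos: [0.9733, -0.1662, 0.22]
tcp_rot: [0.998, -0.063, 0.003, -0.001]
contact_force: [-0.3, -0.7, -4.9]
opening: 1.004
finger_force: 0.0
t 5.35 tcp [ 0.9733 -0.1662  0.22  ] z [ 0.005  0.002 -1.   ] y [-0.126 -0.992 -0.002] open 1.004 F [-0.3 -0.7 -4.9] fr 0.0
shift mm [-378.3  -18.9  -81.9]
yaw 0.1650494691316169
q [-0.272  1.194  0.225  0.003  1.718  1.425]
```

```bash
python3 -m crank '[[[-250,0,-100],0,0],[[-250,0,-100],40,0],[[-250,0,-100],80,0],[[-250,0,-100],120,0],[[-250,0,-100],120,0],[[-250,0,-100],120,0],[[-250,0,-100],120,0],[[-250,0,-100],120,0],[[-250,0,-100],120,0],[[-250,0,-100],120,0]]' 40
python3 -c "
from h import *
togo([.6,-.1,.3],-7.4)"
python3 -m crank '[[[0,0,0],60,0],[[0,0,0],60,0],[[0,0,0],60,0],[[0,0,0],60,0],[[0,0,0],60,0],[[0,0,0],60,0],[[0,0,0],60,0],[[0,0,0],60,0],[[0,0,0],60,0],[[0,0,0],60,0]]' 40
python3 -c "
from h import *
togo([.6,-.1,.3],-7.4)"
```

```text
time: 6.35
eef_pos: [0.7251, -0.1352, 0.3351]
tcp_rot: [0.748, -0.664, 0.015, -0.009]
contact_force: [0.2, 0.1, -0.4]
opening: 0.997
finger_force: 0.0
t 6.35 tcp [ 0.7251 -0.1352  0.3351] z [ 0.035 -0.007 -0.999] y [-0.992 -0.118 -0.033] open 0.997 F [ 0.2  0.1 -0.4] fr 0.0
shift mm [-50.1 121.1  30.6]
yaw -75.81207737361626
q [-0.323  0.354  1.307  0.004  1.446  2.699]
time: 7.35
eef_pos: [0.6511, -0.2333, 0.2933]
tcp_rot: [-0.562, 0.814, 0.008, 0.146]
contact_force: [0.2, -0.0, -0.4]
opening: 0.994
finger_force: 0.0
t 7.35 tcp [ 0.6511 -0.2333  0.2933] z [ 0.228  0.177 -0.957] y [-0.918  0.368 -0.15 ] open 0.994 F [ 0.2 -0.  -0.4] fr 0.0
shift mm [-106.8   94.9    5.6]
yaw 77.7881644836526
q [-0.591  0.212  1.573  0.291  1.276  2.838]
```

The tool tilts when the yaw saturates joint 6 (tool z is now about 17° off vertical). I'll check whether that tilt holds under plain shifts.

```bash
python3 -m crank '[[[0,0,-30],0,0],[[0,0,-30],0,0],[[0,0,-30],0,0]]' 40
python3 -c "
from h import *
togo([.6,-.1,.3],-7.4)"
python3 -m crank '[[[0,0,0],-20,0],[[0,0,0],-20,0],[[0,0,0],-20,0],[[0,0,0],-20,0],[[0,0,0],-20,0]]' 40
python3 -c "
from h import *
togo([.6,-.1,.3],-7.4)"
```

```text
time: 7.65
eef_pos: [0.6449, -0.2388, 0.323]
tcp_rot: [-0.563, 0.813, 0.008, 0.146]
contact_force: [0.8, 0.4, -0.2]
opening: 0.998
finger_force: 0.0
t 7.65 tcp [ 0.6449 -0.2388  0.323 ] z [ 0.229  0.177 -0.957] y [-0.918  0.365 -0.152] open 0.998 F [ 0.8  0.4 -0.2] fr 0.0
shift mm [-106.7   95.5   36.3]
yaw 77.93457435985789
q [-0.604  0.189  1.546  0.288  1.325  2.838]
time: 8.15
eef_pos: [0.6447, -0.2379, 0.3208]
tcp_rot: [-0.696, 0.703, -0.016, 0.144]
contact_force: [0.3, -0.4, 0.4]
opening: 1.001
finger_force: 0.0
t 8.15 tcp [ 0.6447 -0.2379  0.3208] z [ 0.225  0.179 -0.958] y [-0.974  0.031 -0.223] open 1.001 F [ 0.3 -0.4  0.4] fr 0.0
shift mm [-132.3   52.5   34.6]
yaw -82.0216385655654
q [-0.603  0.191  1.547  0.287  1.326  2.491]
```

The tilt persists and shifts follow the tilted axes, so I can build up the 35-40° needed to reach under the rack, and its azimuth already suits (38° against the rack's 36°).

```bash
python3 -m crank '[[[0,0,-40],60,0],[[0,0,-40],60,0],[[0,0,-40],60,0],[[0,0,-40],60,0],[[0,0,-40],60,0],[[0,0,-40],60,0],[[0,0,-40],60,0],[[0,0,-40],60,0],[[0,0,-40],60,0],[[0,0,-40],60,0]]' 40
python3 -c "
from h import *
togo([.6,-.1,.3],-7.4)"
```

```text
time: 9.15
eef_pos: [0.5464, -0.3158, 0.2934]
tcp_rot: [-0.404, 0.882, 0.04, 0.24]
contact_force: [-0.1, 0.4, -0.2]
opening: 1.001
finger_force: 0.0
t 9.15 tcp [ 0.5464 -0.3158  0.2934] z [ 0.391  0.263 -0.882] y [-0.731  0.671 -0.124] open 1.001 F [-0.1  0.4 -0.2] fr 0.0
shift mm [-182.5  104.9   71.9]
yaw 58.485745382345385
q [-0.876  0.075  1.759  0.509  1.292  2.839]
```

```bash
python3 -m crank '[[[0,0,-40],60,0],[[0,0,-40],60,0],[[0,0,-40],60,0],[[0,0,-40],60,0],[[0,0,-40],60,0],[[0,0,-40],60,0],[[0,0,-40],60,0],[[0,0,-40],60,0]]' 40
python3 - <<'E'
from h import *
togo([.6,-.1,.3],-7.4)
M=R.from_quat(get_state()['tcp_rot']).as_matrix(); print('tilt',np.degrees(np.arccos(-M[2,2])),np.degrees(np.arctan2(M[1,2],M[0,2])),'roll yaw to level y',np.degrees(np.arctan2(-M[2,1],-M[2,0])),M[2])
E
```

```text
time: 9.95
eef_pos: [0.4456, -0.3627, 0.2265]
tcp_rot: [-0.174, 0.913, 0.084, 0.358]
contact_force: [0.8, 0.2, 0.9]
opening: 1.004
finger_force: 0.0
t 9.95 tcp [ 0.4456 -0.3627  0.2265] z [ 0.625  0.279 -0.729] y [-0.378  0.925  0.03 ] open 1.004 F [0.8 0.2 0.9] fr 0.0
shift mm [-223.3  186.9  116.1]
yaw 28.048441864620344
q [-1.175  0.018  2.017  0.804  1.254  2.839]
tilt 43.182477378577175 24.04611427954544 roll yaw to level y -2.4788681702103883 [-0.68368377  0.02959765 -0.72917795]
```

```bash
cat > fk.py <<'E'
import numpy as np
from scipy.optimize import least_squares
from scipy.spatial.transform import Rotation as R
D=[([-1.306,.2871,1.578,0,1.2786,-.15],[.2719,-.6172,.23]),([-.552,-.179,2.167,0,1.153,1.146],[.4244,-.1427,.1759]),([-.458,-.092,2.21,0,1.024,1.238],[.4368,-.1031,.1164]),([-.452,.015,2.239,.005,.887,1.244],[.438,-.0995,.0565]),([-.371,.32,1.883,.002,.936,1.326],[.5865,-.1197,.0566]),([-.272,1.194,.225,.003,1.718,1.425],[.9733,-.1662,.22]),([-.323,.354,1.307,.004,1.446,2.699],[.7251,-.1352,.3351]),([-.591,.212,1.573,.291,1.276,2.838],[.6511,-.2333,.2933]),([-.604,.189,1.546,.288,1.325,2.838],[.6449,-.2388,.323]),([-.876,.075,1.759,.509,1.292,2.839],[.5464,-.3158,.2934]),([-1.175,.018,2.017,.804,1.254,2.839],[.4456,-.3627,.2265])]
Y=lambda a:R.from_euler('y',a);Z=lambda a:R.from_euler('z',a)
def fk(q,k,rot=False):
    o,h,a,e,b,m,L=k; A=Y(q[1]+q[2]); W=A*Z(q[3])*Y(q[4])
    p=Z(q[0]).apply(np.array([0,o,h])+Y(q[1]).apply([0,0,a])+A.apply([e,0,b])+W.apply([m,0,L]))
    return (p,Z(q[0])*W*Z(q[5])) if rot else p
k=least_squares(lambda k:np.concatenate([fk(q,k)-p for q,p in D]),[.1,.3,.4,0,.4,0,.25]).x
LO=np.array([-2.77,-.9,.21,-1.53,.24,-2.84]);HI=np.array([2.77,2.22,2.48,4.67,2.81,2.84])
def ik(p,Rt,q0):
    f=lambda q:np.concatenate([(fk(q,k)-p)*5,(fk(q,k,1)[1].inv()*Rt).as_rotvec()])
    s=least_squares(f,np.clip(q0,LO+1e-3,HI-1e-3),bounds=(LO,HI)); return s.x,np.abs(s.fun).max()
E
python3 - <<'E'
from fk import *
from h import get_state
print(k.round(3),np.abs([fk(q,k)-p for q,p in D]).max())
s=get_state();Rt0=R.from_quat(s['tcp_rot']);p,r=fk(s['qpos'],k,1);off=(r.inv()*Rt0);print('rot off',off.as_rotvec().round(3))
for yaw in(-2.5,180-2.5):
  Rt=Rt0*R.from_euler('z',yaw,degrees=True);z=Rt.apply([0,0,1])
  q=s['qpos'].copy()
  for n,t in dict(mid=[.5,-.05,.2265],pre=np.array([.5445,.284,.009])-.15*z,pre2=np.array([.5445,.284,.009])-.10*z,g=[.5445,.284,.009],box=[.49,-.09,.03]).items():
    x,e=ik(np.array(t),Rt*off.inv(),q); print(yaw,n,np.round(t,3),x.round(2),round(e,4)); q=x
E
```

```text
[0.101 0.239 0.444 0.02  0.573 0.001 0.249] 0.00036647689915186854
rot off [ 0.    -0.     1.571]
-2.5 mid [ 0.5   -0.05   0.226] [-0.71 -0.36  2.43  1.09  0.96  2.84] 0.1641
-2.5 pre [0.451 0.242 0.118] [ 0.18 -0.14  2.48  1.68  0.24  2.84] 0.131
-2.5 pre2 [0.482 0.256 0.082] [ 0.18 -0.06  2.45  1.7   0.24  2.84] 0.0685
-2.5 g [0.544 0.284 0.009] [0.26 0.27 2.28 2.52 0.24 2.07] 0.0442
-2.5 box [ 0.49 -0.09  0.03] [-0.72  0.07  2.43  1.25  0.72  2.55] 0.0
177.5 mid [ 0.5   -0.05   0.226] [-0.11 -0.33  2.48  4.67  0.24  2.8 ] 0.6682
177.5 pre [0.451 0.242 0.118] [ 0.41 -0.17  2.48  4.67  0.24  2.84] 0.3223
177.5 pre2 [0.482 0.256 0.082] [ 0.4  -0.02  2.39  4.67  0.24  2.84] 0.3291
177.5 g [0.544 0.284 0.009] [0.4  0.28 2.19 4.67 0.24 2.84] 0.3405
177.5 box [ 0.49 -0.09  0.03] [-0.2   0.03  2.46  4.53  0.24  2.84] 0.5899
```

```bash
cat > scan.py <<'E'
from fk import *
O=R.from_euler('z',np.pi/2)
def ori(t,az,fl):
    t,az=np.radians([t,az]); z=np.array([np.sin(t)*np.cos(az),np.sin(t)*np.sin(az),-np.cos(t)])
    y=np.array([-np.sin(az),np.cos(az),0])*fl; return R.from_matrix(np.c_[np.cross(y,z),y,z])
def best(p,Rt,seeds):
    r=[ik(p,Rt*O.inv(),s) for s in seeds]; return min(r,key=lambda x:x[1])
if __name__=='__main__':
  S=[[.3,.2,2.2,q4,.5,q6] for q4 in(.5,1.6,3.1) for q6 in(-1.5,0,1.5)]
  for t in(30,36,42,48,54,60):
    for az in(10,22,34,46,58,70):
      for fl in(1,-1):
        Rt=ori(t,az,fl);z=Rt.apply([0,0,1]);g=np.array([.529,.277,.009])+.025*np.sin(np.radians(t))*np.array([z[0],z[1],0])/np.hypot(z[0],z[1])
        x,e=best(g,Rt,S)
        if e>.003: continue
        y,e2=ik(g-.1*z,Rt*O.inv(),x); w,e3=ik(g-.15*z,Rt*O.inv(),y);
        b,e4=best(np.array([.49,-.09,.03]),Rt,[x,[-.7,.1,2.4,1.2,.7,x[5]]])
        print(t,az,fl,x.round(2),'pre',round(e2,3),round(e3,3),w.round(2),'box',round(e4,3),b.round(2))
E
time python3 scan.py
```

```text
30 34 1 [ 0.25  0.26  2.16  0.66  0.28 -2.51] pre 0.0 0.0 [ 0.18 -0.17  2.3   0.39  0.56 -2.26] box 0.205 [-0.49  0.05  2.28  0.41  0.64 -2.84]
30 34 -1 [0.25 0.26 2.16 0.66 0.28 0.63] pre 0.0 0.0 [ 0.18 -0.17  2.3   0.39  0.56  0.88] box 0.0 [-0.64  0.08  2.32  0.8   0.72 -0.26]
30 46 -1 [0.2  0.27 2.15 0.82 0.4  0.26] pre 0.0 0.0 [ 0.1  -0.14  2.27  0.55  0.67  0.49] box 0.0 [-0.65  0.13  2.27  0.74  0.83 -0.41]
30 58 -1 [0.17 0.29 2.12 0.85 0.52 0.02] pre 0.0 0.0 [ 0.04 -0.08  2.22  0.62  0.79  0.2 ] box 0.0 [-0.65  0.18  2.21  0.67  0.93 -0.55]
30 70 -1 [ 0.14  0.32  2.08  0.82  0.65 -0.16] pre 0.0 0.0 [ 0.   -0.01  2.15  0.64  0.91 -0.03] box 0.0 [-0.64  0.23  2.15  0.6   1.02 -0.67]
36 46 -1 [ 0.18  0.27  2.19  1.18  0.38 -0.11] pre 0.0 0.0 [ 0.05 -0.17  2.35  0.77  0.62  0.25] box 0.0 [-0.7   0.15  2.28  0.87  0.88 -0.56]
36 58 -1 [ 0.14  0.29  2.16  1.1   0.53 -0.24] pre 0.0 0.0 [-0.03 -0.1   2.29  0.81  0.78 -0.01] box 0.0 [-0.7   0.2   2.21  0.77  0.99 -0.67]
36 70 1 [0.11 0.33 2.11 1.01 0.67 2.79] pre 0.024 0.043 [-0.09 -0.01  2.22  0.85  0.93  2.84] box 0.0 [-0.68  0.26  
[... 5751 characters left out ...]
.014 0.11 [-0.19  0.    2.48  1.52  0.86 -0.7 ] box 0.0 [-0.87  0.32  2.3   1.21  1.17 -1.  ]
60 58 1 [0.03 0.41 2.24 1.82 0.84 2.13] pre 0.0 0.0 [-0.28  0.05  2.46  1.45  1.    2.31] box 0.0 [-0.85  0.38  2.2   1.05  1.27  2.13]
60 58 -1 [ 0.03  0.41  2.24  1.82  0.84 -1.01] pre 0.0 0.0 [-0.28  0.05  2.46  1.45  1.   -0.83] box 0.0 [-0.85  0.38  2.2   1.05  1.27 -1.01]
60 70 1 [-0.01  0.45  2.17  1.57  0.96  2.19] pre 0.0 0.0 [-0.31  0.17  2.32  1.26  1.14  2.3 ] box 0.0 [-0.81  0.45  2.09  0.91  1.37  2.11]
60 70 -1 [-0.01  0.45  2.17  1.57  0.96 -0.95] pre 0.0 0.0 [-0.31  0.17  2.32  1.26  1.14 -0.84] box 0.0 [-0.81  0.45  2.09  0.91  1.37 -1.03]
real	0m41.477s
user	0m41.906s
sys	0m0.160s
```

```bash
cat > sim.py <<'E'
from fk import *
O=R.from_euler('z',np.pi/2)
def ikw(p,Rt,q0,w):
    f=lambda q:np.concatenate([(fk(q,k)-p)*w,((fk(q,k,1)[1]*O).inv()*Rt).as_rotvec()])
    return least_squares(f,np.clip(q0,LO+1e-4,HI-1e-4),bounds=(LO,HI)).x
def run(q,sh,yaw,n,w):
    p0,r=fk(q,k,1);r=r*O; T=p0+r.apply(np.array(sh)/1000); RT=r*R.from_euler('z',yaw,degrees=True); q=np.array(q)
    for i in range(n):
        p,r=fk(q,k,1); r=r*O; d=T-p; v=(r.inv()*RT).as_rotvec(); a=np.linalg.norm(v)
        m=min(1,.05/max(np.linalg.norm(d),1e-9),.15/max(a,1e-9))
        m1=min(1,.05/max(np.linalg.norm(d),1e-9)); m2=min(1,.15/max(a,1e-9))
        q=ikw(p+d*m1,r*R.from_rotvec(v*m2),q,w)
    return q
def show(q,l=''):
    p,r=fk(q,k,1); M=(r*O).as_matrix(); z=M[:,2]; print(l,p.round(3),'z',z.round(3),'tilt %.0f az %.0f yz %.2f'%(np.degrees(np.arccos(-z[2])),np.degrees(np.arctan2(z[1],z[0])),M[2,1]),np.round(q,2))
if __name__=='__main__':
  for w in(.3,1,2,5):
    q=run([-.323,.354,1.307,.004,1.446,2.699],[0,0,0],60,10,w); show(q,w)
    q=run([-.603,.191,1.547,.287,1.326,2.491],[0,0,-40],60,10,w); show(q,w)
    q=run([-.876,.075,1.759,.509,1.292,2.839],[0,0,-40],60,8,w); show(q,w)
E
python3 sim.py
```

```text
0.3 [ 0.271 -0.427  0.317] z [ 0.035 -0.007 -0.999] tilt 2 az -11 yz -0.03 [-1.22 -0.16  1.89  0.03  1.39  2.84]
0.3 [ 0.291 -0.399  0.242] z [ 0.226  0.179 -0.957] tilt 17 az 38 yz 0.04 [-1.29 -0.1   1.99  0.28  1.37  2.84]
0.3 [ 0.062 -0.317  0.089] z [ 0.392  0.263 -0.882] tilt 28 az 34 yz 0.33 [-1.93 -0.15  2.39  0.29  1.33  2.84]
1 [ 0.371 -0.422  0.274] z [ 0.101  0.027 -0.995] tilt 6 az 15 yz -0.05 [-1.08 -0.02  1.84  0.11  1.3   2.84]
1 [ 0.334 -0.402  0.224] z [ 0.254  0.187 -0.949] tilt 18 az 36 yz 0.03 [-1.22 -0.03  1.97  0.32  1.31  2.84]
1 [ 0.241 -0.376  0.092] z [ 0.493  0.252 -0.833] tilt 34 az 27 yz 0.23 [-1.53  0.04  2.23  0.57  1.21  2.84]
2 [ 0.7   -0.172  0.317] z [ 0.262  0.222 -0.939] tilt 20 az 40 yz -0.19 [-0.49  0.24  1.5   0.34  1.28  2.84]
2 [ 0.601 -0.276  0.328] z [ 0.431  0.297 -0.852] tilt 32 az 35 yz -0.18 [-0.78  0.09  1.69  0.56  1.29  2.84]
2 [ 0.498 -0.344  0.281] z [ 0.669  0.298 -0.681] tilt 47 az 24 yz -0.04 [-1.09 -0.    1.95  0.87  1.27  2.84]
5 [ 0.721 -0.141  0.332] z [ 0.262  0.238 -0.935] tilt 21 az 42 yz -0.21 [-0.44  0.26  1.45  0.35  1.3   2.84]
5 [ 0.631 -0.25   0.354] z [ 0.445  0.315 -0.838] tilt 33 az 35 yz -0.21 [-0.73  0.1   1.64  0.58  1.3   2.84]
5 [ 0.526 -0.329  0.322] z [ 0.686  0.312 -0.657] tilt 49 az 24 yz -0.09 [-1.04 -0.02  1.9   0.9   1.29  2.84]
```

```bash
cat > plan.py <<'E'
from sim import *
from h import get_state
q0=get_state()['qpos'];W=1.6
p0,r0=fk(q0,k,1);r0=r0*O
for P in([.75,-.25,.35],[.75,0,.35],[.7,.2,.4],[.6,-.4,.35],[.55,-.15,.35]):
  for dy in(-90,-250):
    sh=r0.inv().apply(np.array(P)-p0)*1000
    q=run(q0,sh,dy/2,18,W); q=run(q,[0,0,0],dy/2,16,W); show(q,f'{P} {dy} moved')
    for sg in(170,-170):
      qq=q
      p1,r1=fk(q,k,1); T=(r1*O)*R.from_euler('z',sg,degrees=True)
      rem=np.degrees(2.84-q[5]) if sg>0 else np.degrees(q[5]+2.84)
      n=int(rem/8.6)
      if n>19: continue
      qq=run(q,[0,0,0],sg,max(n,1),W)
      for j in range(3):
        qq=run(qq,[0,0,0],60*np.sign(sg),5,W); show(qq,f'   {sg} +{5*j+5}')
E
python3 plan.py
```

```text
[0.75, -0.25, 0.35] -90 moved [ 0.75 -0.25  0.35] z [ 0.625  0.279 -0.729] tilt 43 az 24 yz -0.68 [-0.64  0.25  1.52  0.75  1.08  1.85]
   170 +5 [ 0.721 -0.261  0.292] z [ 0.771  0.31  -0.556] tilt 56 az 22 yz -0.15 [-0.73  0.23  1.74  1.11  0.98  2.84]
   170 +10 [ 0.706 -0.252  0.224] z [ 0.903  0.24  -0.357] tilt 69 az 15 yz 0.21 [-0.75  0.26  1.94  1.58  0.91  2.84]
   170 +15 [ 0.702 -0.223  0.163] z [ 0.978  0.078 -0.194] tilt 79 az 5 yz 0.60 [-0.68  0.34  2.09  2.11  0.91  2.84]
[0.75, -0.25, 0.35] -250 moved [ 0.75 -0.25  0.35] z [ 0.625  0.279 -0.729] tilt 43 az 24 yz 0.63 [-0.64  0.25  1.52  0.75  1.08 -0.94]
   -170 +5 [ 0.783 -0.204  0.378] z [ 0.534  0.103 -0.839] tilt 33 az 11 yz -0.24 [-0.49  0.26  1.41  0.41  1.04 -2.84]
   -170 +10 [ 0.801 -0.147  0.377] z [ 0.478 -0.163 -0.863] tilt 30 az -19 yz -0.49 [-0.3   0.26  1.41 -0.02  0.94 -2.84]
   -170 +15 [ 0.8   -0.102  0.349] z [ 0.497 -0.418 -0.761] tilt 40 az -40 yz -0.57 [-0.15  0.25  1.51 -0.49  0.81 -2.84]
[0.75, 0, 0.35] -90 moved [ 0.745 -0.012  0.338] z [ 0.637  0.299 -0.711] tilt 45 az 25 yz -0.70 [-0.32  0.0
[... 3445 characters left out ...]
 z [ 0.867  0.304 -0.395] tilt 67 az 19 yz 0.35 [-0.98  0.    2.35  1.44  1.11  2.84]
   170 +15 [ 0.506 -0.172  0.07 ] z [ 0.944  0.21  -0.256] tilt 75 az 13 yz 0.73 [-0.98  0.28  2.44  1.81  1.19  2.84]
[0.55, -0.15, 0.35] -250 moved [ 0.55 -0.15  0.35] z [ 0.625  0.279 -0.729] tilt 43 az 24 yz 0.63 [-0.73 -0.27  2.04  0.76  1.14 -1.01]
   -170 +5 [ 0.576 -0.079  0.377] z [ 0.558  0.086 -0.825] tilt 34 az 9 yz -0.28 [-0.45 -0.3   1.97  0.39  0.99 -2.84]
   -170 +10 [ 0.589 -0.01   0.374] z [ 0.537 -0.143 -0.831] tilt 34 az -15 yz -0.55 [-0.17 -0.28  1.96 -0.07  0.87 -2.84]
   -170 +15 [0.592 0.044 0.345] z [ 0.574 -0.347 -0.742] tilt 42 az -31 yz -0.56 [ 0.07 -0.22  2.01 -0.56  0.8  -2.84]
```

```bash
cat > plan2.py <<'E'
from sim import *
from h import get_state
q0=get_state()['qpos'];W=1.6
def goto(q,P,yaw):
    for part in(.5,.5):
        p,r=fk(q,k,1);r=r*O; q=run(q,r.inv().apply(np.array(P)-p)*1000,yaw*part,14,W)
    return q
for P1 in([.6,-.4,.35],[.5,-.5,.35],[.35,-.55,.35]):
  qa=goto(q0,P1,-250); qa=run(qa,[0,0,0],-170,int(np.degrees(qa[5]+2.84)/8.6),W)
  for n in(2,4,6):
    qb=run(qa,[0,0,0],-60,n,W); show(qb,f'{P1} n{n}')
    for P2 in([.7,.2,.4],[.6,.35,.4],[.4,.55,.4]):
      qc=goto(qb,P2,250); m0=max(int(np.degrees(2.84-qc[5])/8.6),0); qc=run(qc,[0,0,0],90,m0,W) if m0 else qc
      for m in(4,8):
        qc=run(qc,[0,0,0],60,4,W); show(qc,f'    {P2} m{m}')
E
python3 plan2.py
```

```text
[0.6, -0.4, 0.35] n2 [ 0.636 -0.379  0.385] z [ 0.568  0.239 -0.788] tilt 38 az 23 yz 0.09 [-0.88  0.2   1.5   0.66  1.29 -2.84]
    [0.7, 0.2, 0.4] m4 [0.698 0.162 0.371] z [ 0.604  0.389 -0.696] tilt 46 az 33 yz -0.56 [-0.07 -0.03  1.81  0.65  0.78  2.84]
    [0.7, 0.2, 0.4] m8 [0.696 0.141 0.327] z [ 0.677  0.49  -0.549] tilt 57 az 36 yz -0.34 [-0.16 -0.03  1.95  1.09  0.73  2.84]
    [0.6, 0.35, 0.4] m4 [0.611 0.309 0.384] z [ 0.546  0.39  -0.741] tilt 42 az 35 yz -0.64 [ 0.22 -0.12  1.85  0.39  0.75  2.84]
    [0.6, 0.35, 0.4] m8 [0.619 0.278 0.349] z [ 0.568  0.534 -0.627] tilt 51 az 43 yz -0.52 [ 0.09 -0.13  1.97  0.83  0.71  2.84]
    [0.4, 0.55, 0.4] m4 [0.465 0.465 0.382] z [ 0.386  0.545 -0.744] tilt 42 az 55 yz -0.63 [ 0.52 -0.18  1.9   0.41  0.78  2.84]
    [0.4, 0.55, 0.4] m8 [0.484 0.437 0.346] z [ 0.362  0.688 -0.629] tilt 51 az 62 yz -0.49 [ 0.38 -0.19  2.03  0.84  0.74  2.84]
[0.6, -0.4, 0.35] n4 [ 0.653 -0.363  0.394] z [ 0.514  0.174 -0.84 ] tilt 33 az 19 yz -0.01 [-0.81  0.2   1.46  0.54  1.26 -2.84]
    [0.7, 0.2, 0.4] m4 [0.698 0.155 0.375] z [ 0.545  0.34  -0.
[... 6370 characters left out ...]
z 35 yz -0.54 [-0.07 -0.01  1.77  0.59  0.85  2.84]
    [0.7, 0.2, 0.4] m8 [0.694 0.134 0.329] z [ 0.631  0.501 -0.593] tilt 54 az 38 yz -0.35 [-0.17 -0.02  1.92  1.    0.8   2.84]
    [0.6, 0.35, 0.4] m4 [0.615 0.29  0.372] z [ 0.515  0.453 -0.728] tilt 43 az 41 yz -0.59 [ 0.15 -0.11  1.87  0.55  0.79  2.84]
    [0.6, 0.35, 0.4] m8 [0.621 0.264 0.331] z [ 0.555  0.583 -0.594] tilt 54 az 46 yz -0.40 [ 0.04 -0.11  2.01  0.98  0.75  2.84]
    [0.4, 0.55, 0.4] m4 [0.467 0.46  0.365] z [ 0.345  0.603 -0.719] tilt 44 az 60 yz -0.59 [ 0.48 -0.18  1.94  0.57  0.78  2.84]
    [0.4, 0.55, 0.4] m8 [0.482 0.438 0.323] z [ 0.342  0.734 -0.587] tilt 54 az 65 yz -0.38 [ 0.35 -0.17  2.07  1.    0.74  2.84]
```

```bash
cat >> h.py <<'E'
def st(p):
    togo(p); M=R.from_quat(get_state()['tcp_rot']).as_matrix(); z=M[:,2]
    print('TILT %.1f AZ %.1f'%(np.degrees(np.arccos(-z[2])),np.degrees(np.arctan2(z[1],z[0]))))
E
python3 -c "
from h import *
st([.6,-.4,.35])"
```

```text
t 9.95 tcp [ 0.4456 -0.3627  0.2265] z [ 0.625  0.279 -0.729] y [-0.378  0.925  0.03 ] open 1.004 F [0.8 0.2 0.9] fr 0.0
shift mm [-180.3  -89.2   -4. ]
q [-1.175  0.018  2.017  0.804  1.254  2.839]
TILT 43.2 AZ 24.0
```

```bash
python3 -m crank '[[[-180,-90,0],-85,0],[[-180,-90,0],-85,0],[[-180,-90,0],-85,0],[[-180,-90,0],-85,0],[[-180,-90,0],-85,0],[[-180,-90,0],-85,0],[[-180,-90,0],-85,0],[[-180,-90,0],-85,0],[[-180,-90,0],-85,0],[[-180,-90,0],-85,0]]' >/dev/null
python3 -m crank '[[[0,0,0],-85,0],[[0,0,0],-85,0],[[0,0,0],-85,0],[[0,0,0],-85,0],[[0,0,0],-85,0],[[0,0,0],-85,0],[[0,0,0],-85,0],[[0,0,0],-85,0],[[0,0,0],-85,0],[[0,0,0],-85,0]]' >/dev/null
python3 -m crank '[[[0,0,0],-85,0],[[0,0,0],-85,0],[[0,0,0],-85,0],[[0,0,0],-85,0],[[0,0,0],-85,0],[[0,0,0],-85,0],[[0,0,0],-85,0],[[0,0,0],-85,0],[[0,0,0],-85,0],[[0,0,0],-85,0]]' >/dev/null
python3 -c "
from h import *
st([.6,-.4,.35])"
```

```text
t 12.95 tcp [ 0.6031 -0.399   0.347 ] z [ 0.624  0.28  -0.73 ] y [0.757 0.016 0.654] open 1.001 F [-0.6 -0.   0.4] fr 0.0
shift mm [ 0.3 -0.4 -4.4]
q [-0.965  0.196  1.596  0.777  1.284 -1.292]
TILT 43.2 AZ 24.2
```

```bash
python3 -m crank '[[[0,0,0],-140,0],[[0,0,0],-140,0],[[0,0,0],-140,0],[[0,0,0],-140,0],[[0,0,0],-140,0],[[0,0,0],-140,0],[[0,0,0],-140,0],[[0,0,0],-140,0],[[0,0,0],-140,0],[[0,0,0],-140,0]]' >/dev/null
python3 -m crank '[[[0,0,0],-80,0],[[0,0,0],-80,0],[[0,0,0],-80,0],[[0,0,0],-80,0],[[0,0,0],-80,0]]' >/dev/null
python3 -c "
from h import *
st([.6,.35,.4])"
```

```text
t 14.45 tcp [ 0.6523 -0.3624  0.3847] z [ 0.489  0.14  -0.861] y [-0.345  0.937 -0.044] open 1.006 F [ 0.4 -0.1 -0.3] fr 0.0
shift mm [-193.1  685.2   60.7]
q [-0.796  0.198  1.469  0.492  1.241 -2.838]
TILT 30.6 AZ 15.9
```

```bash
python3 -m crank '[[[-190,685,60],0,0],[[-190,685,60],0,0],[[-190,685,60],0,0],[[-190,685,60],0,0],[[-190,685,60],0,0],[[-190,685,60],0,0],[[-190,685,60],0,0],[[-190,685,60],0,0],[[-190,685,60],0,0],[[-190,685,60],0,0]]' >/dev/null
python3 -c "
from h import *
st([.6,.35,.4])"
```

```text
t 15.45 tcp [0.613  0.1378 0.3959] z [ 0.49   0.142 -0.86 ] y [-0.344  0.938 -0.042] open 1.002 F [ 0.8 -0.4 -0.2] fr 0.0
shift mm [-58.8 203.4  20.1]
q [ 0.003 -0.177  1.827  0.169  0.979 -1.988]
TILT 30.7 AZ 16.1
```

```bash
python3 -m crank '[[[-60,203,20],85,0],[[-60,203,20],85,0],[[-60,203,20],85,0],[[-60,203,20],85,0],[[-60,203,20],85,0],[[-60,203,20],85,0],[[-60,203,20],85,0],[[-60,203,20],85,0],[[-60,203,20],85,0],[[-60,203,20],85,0]]' >/dev/null
python3 -m crank '[[[0,0,0],85,0],[[0,0,0],85,0],[[0,0,0],85,0],[[0,0,0],85,0],[[0,0,0],85,0],[[0,0,0],85,0],[[0,0,0],85,0],[[0,0,0],85,0],[[0,0,0],85,0],[[0,0,0],85,0]]' >/dev/null
python3 -m crank '[[[0,0,0],85,0],[[0,0,0],85,0],[[0,0,0],85,0],[[0,0,0],85,0],[[0,0,0],85,0],[[0,0,0],85,0],[[0,0,0],85,0],[[0,0,0],85,0],[[0,0,0],85,0],[[0,0,0],85,0]]' >/dev/null
python3 -c "
from h import *
st([.6,.35,.4])"
```

```text
t 18.45 tcp [0.6014 0.348  0.4   ] z [ 0.489  0.141 -0.861] y [-0.625 -0.631 -0.459] open 1.001 F [-0.2  0.2 -0.5] fr 0.0
shift mm [-2.4 -0.3 -0.4]
q [ 0.401 -0.012  1.667 -0.074  0.957  2.84 ]
TILT 30.6 AZ 16.1
```

Joint 6 is at its limit again; I'll saturate it here to turn the tilt azimuth.

```bash
python3 -m crank '[[[0,0,-10],60,0],[[0,0,-10],60,0],[[0,0,-10],60,0],[[0,0,-10],60,0],[[0,0,-10],60,0],[[0,0,-10],60,0],[[0,0,-10],60,0],[[0,0,-10],60,0],[[0,0,-10],60,0],[[0,0,-10],60,0]]' >/dev/null
python3 -c "
from h import *
st([.6,.35,.4])"
```

```text
t 19.45 tcp [0.6148 0.255  0.3471] z [ 0.54   0.447 -0.713] y [-0.82   0.09  -0.565] open 0.999 F [-0.2  0.3  0.3] fr 0.0
shift mm [-109.3   -9.2   -3.2]
q [ 0.088 -0.138  1.945  0.62   0.755  2.839]
TILT 44.5 AZ 39.6
```

```bash
cat > chk.py <<'E'
from sim import *
from h import get_state
s=get_state();Rc=R.from_quat(s['tcp_rot']);M=Rc.as_matrix();z=M[:,2];az=np.arctan2(z[1],z[0])
yt=np.array([np.sin(az),-np.cos(az),0]);yaw=np.degrees(np.arctan2(-yt@M[:,0],yt@M[:,1]));print('yaw',yaw)
Rt=Rc*R.from_euler('z',yaw,degrees=True); print('x',Rt.as_matrix()[:,0].round(3),'y',Rt.as_matrix()[:,1].round(3))
h=np.array([np.cos(az),np.sin(az),0]); g=np.array([.529,.277,.010])+.017*h; print('g',g.round(4))
def path(q,pts,n=6):
    p=fk(q,k)
    for t in pts:
        worst=0
        for i in range(1,n+1):
            x,e=ik(p+(np.array(t)-p)*i/n,Rt*O.inv(),q); worst=max(worst,e); q=x
        print(np.round(t,3),q.round(2),'err',round(worst,4)); p=np.array(t)
    return q
q0,e=ik(s['eef_pos'],Rt*O.inv(),np.r_[s['qpos'][:5],s['qpos'][5]+np.radians(yaw)]);print(q0.round(2),e)
for mids in([[.56,.1,.347]],[[.54,.05,.3]],[[.58,.05,.25],[.5,.12,.2]]):
  for d in(.13,.1):
    print('---');path(q0,mids+[g-d*z,g])
print('lift/out');path(ik(g,Rt*O.inv(),[.18,.27,2.25,1.7,.35,-.5])[0],[g+[0,0,.02],g-.12*h+[0,0,.06],g-.12*h+[0,0,.11],[.5,0,.15],[.49,-.09,.12],[.49,-.09,.02]])
E
python3 chk.py
```

```text
yaw -126.32465951715751
x [0.549 0.455 0.701] y [ 0.638 -0.77   0.   ]
g [0.5421 0.2878 0.01  ]
[ 0.09 -0.14  1.94  0.62  0.76  0.63] 2.941646926046815e-11
---
[0.56  0.1   0.347] [-0.27 -0.33  2.1   0.75  1.    0.32] err 0.0
[0.472 0.23  0.103] [ 0.05 -0.16  2.46  1.21  0.46 -0.09] err 0.0
[0.542 0.288 0.01 ] [ 0.18  0.27  2.26  1.82  0.36 -0.65] err 0.0
---
[0.56  0.1   0.347] [-0.27 -0.33  2.1   0.75  1.    0.32] err 0.0
[0.488 0.243 0.081] [ 0.08 -0.05  2.42  1.36  0.42 -0.23] err 0.0
[0.542 0.288 0.01 ] [ 0.18  0.27  2.26  1.82  0.36 -0.65] err 0.0
---
[0.54 0.05 0.3 ] [-0.4  -0.34  2.19  0.81  1.03  0.14] err 0.0
[0.472 0.23  0.103] [ 0.05 -0.16  2.46  1.21  0.46 -0.09] err 0.0
[0.542 0.288 0.01 ] [ 0.18  0.27  2.26  1.82  0.36 -0.65] err 0.0
---
[0.54 0.05 0.3 ] [-0.4  -0.34  2.19  0.81  1.03  0.14] err 0.0
[0.488 0.243 0.081] [ 0.08 -0.05  2.42  1.36  0.42 -0.23] err 0.0
[0.542 0.288 0.01 ] [ 0.18  0.27  2.26  1.82  0.36 -0.65] err 0.0
---
[0.58 0.05 0.25] [-0.36 -0.18  2.16  0.87  0.92  0.05] err 0.0
[0.5  0.12 0.2 ] [-0.26 -0.34  2.39  0.9   0.81  0.07] err 0.0
[0.472 0.23  0.103] [ 0.05 -0.16  2.46  1.21  0.46 -0.09] err 0.0
[0.542 0.288 0.01 ] [ 0.18  0.27  2.26  1.82  0.36 -0.65] err 0.0
---
[0.58 0.05 0.25] [-0.36 -0.18  2.16  0.87  0.92  0.05] err 0.0
[0.5  0.12 0.2 ] [-0.26 -0.34  2.39  0.9   0.81  0.07] err 0.0
[0.488 0.243 0.081] [ 0.08 -0.05  2.42  1.36  0.42 -0.23] err 0.0
[0.542 0.288 0.01 ] [ 0.18  0.27  2.26  1.82  0.36 -0.65] err 0.0
lift/out
[0.542 0.288 0.03 ] [ 0.18  0.22  2.26  1.7   0.35 -0.52] err 0.0
[0.45  0.211 0.07 ] [ 0.01 -0.11  2.48  1.22  0.49 -0.16] err 0.0485
[0.45  0.211 0.12 ] [ 0.   -0.26  2.48  1.01  0.55  0.08] err 0.0469
[0.5  0.   0.15] [-0.56 -0.2   2.38  0.97  0.94 -0.28] err 0.0323
[ 0.49 -0.09  0.12] [-0.77 -0.06  2.34  0.95  1.02 -0.47] err 0.0
[ 0.49 -0.09  0.02] [-0.77  0.18  2.34  1.11  0.89 -0.74] err 0.0
```

```bash
python3 -m crank '[[[0,0,0],-63,0],[[0,0,0],-63,0],[[0,0,0],-63,0],[[0,0,0],-63,0],[[0,0,0],-63,0],[[0,0,0],-63,0],[[0,0,0],-63,0],[[0,0,0],-63,0]]' >/dev/null
python3 -m crank '[[[0,0,0],-63.3,0],[[0,0,0],-63.3,0],[[0,0,0],-63.3,0],[[0,0,0],-63.3,0],[[0,0,0],-63.3,0],[[0,0,0],-63.3,0],[[0,0,0],-63.3,0],[[0,0,0],-63.3,0]]' >/dev/null
python3 -c "
from h import *
st([.56,.1,.347])"
```

```text
t 21.05 tcp [0.6149 0.2555 0.3476] z [ 0.54   0.448 -0.713] y [ 0.641 -0.767  0.003] open 1.004 F [ 0.4 -0.7 -0. ] fr 0.0
shift mm [-101.7   84.1  -98.8]
q [ 0.089 -0.137  1.944  0.619  0.756  0.63 ]
TILT 44.5 AZ 39.7
```

```bash
python3 -m crank '[[[-102,84,-99],0,0],[[-102,84,-99],0,0],[[-102,84,-99],0,0],[[-102,84,-99],0,0],[[-102,84,-99],0,0],[[-102,84,-99],0,0]]' >/dev/null
python3 -m crank '[[[-160,-157,185],0,0],[[-160,-157,185],0,0],[[-160,-157,185],0,0],[[-160,-157,185],0,0],[[-160,-157,185],0,0],[[-160,-157,185],0,0],[[-160,-157,185],0,0],[[-160,-157,185],0,0],[[-160,-157,185],0,0]]' >/dev/null
python3 - <<'E'
from h import *
st([.5421,.2878,.010])
c=cam('wrist','w2.png'); print(c['origin'],proj(c,[.529,.277,.035]),proj(c,[.529,.277,0]))
E
```

```text
t 22.55 tcp [0.4735 0.2309 0.1057] z [ 0.543  0.448 -0.71 ] y [ 0.64  -0.769  0.004] open 1.0 F [ 0.7 -0.6  0.6] fr 0.0
shift mm [ -4.   -0.2 130.7]
q [ 0.054 -0.161  2.456  1.212  0.463 -0.092]
TILT 44.7 AZ 39.5
[0.43650176 0.20119956 0.25758319] [317.12540338 238.78099875] [316.91941823 262.63830285]
```

View pics/w2.png

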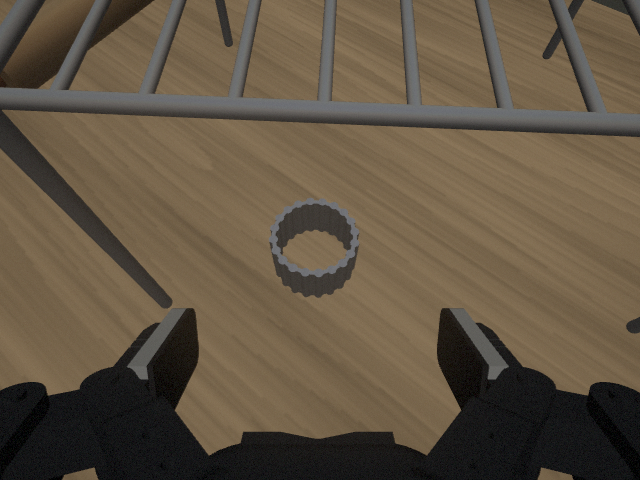

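The ring's top is centred at (315,238), within 2 px of the prediction, and the leg foot at (167,303) is well outside the left finger. I'll go in gently and watch the force.

```bash
python3 -m crank '[[[-4,0,35],0,0],[[-4,0,70],0,0],[[-4,0,90],0,0],[[-4,0,105],0,0],[[-4,0,105],0,0]]' |grep -E "force|eef"
python3 -m crank '[[[0,0,5],0,0],[[0,0,10],0,0],[[0,0,10],0,0]]' |grep -E "force|eef"
python3 -c "
from h import *
st([.5421,.2878,.010])"
```

```text
eef_pos: [0.5281, 0.2759, 0.0262]
contact_force: [-0.5, -0.5, 0.4]
finger_force: 0.0
eef_pos: [0.5317, 0.2803, 0.0188]
contact_force: [-0.1, -0.7, 0.0]
finger_force: 0.0
t 23.4 tcp [0.5317 0.2803 0.0188] z [ 0.541  0.448 -0.712] y [ 0.639 -0.769  0.002] open 1.0 F [-0.1 -0.7  0. ] fr 0.0
shift mm [ 2.9  0.9 15.3]
q [ 0.166  0.227  2.287  1.776  0.368 -0.614]
TILT 44.6 AZ 39.6
```

```bash
python3 -m crank '[[[0,1,5],0,0],[[0,1,10],0,0],[[0,1,10],0,255],[[0,1,10],0,255],[[0,1,10],0,255],[[0,1,10],0,255],[[0,1,10],0,255],[[0,1,10],0,255]]' 30
python3 - <<'E'
from h import *
st([.5421,.2878,.010])
cam('wrist','w3.png')
E
```

```text
time: 24.2
eef_pos: [0.5371, 0.2842, 0.0111]
tcp_rot: [0.87, 0.315, 0.356, -0.128]
contact_force: [0.9, 0.9, -0.3]
opening: 0.616
finger_force: 31.4
t 24.2 tcp [0.5371 0.2842 0.0111] z [ 0.54   0.448 -0.713] y [ 0.64  -0.769  0.001] open 0.616 F [ 0.9  0.9 -0.3] fr 31.3734688796103
shift mm [3.6 0.5 5.1]
q [ 0.172  0.258  2.269  1.814  0.368 -0.65 ]
TILT 44.5 AZ 39.7
```

View pics/w3.png

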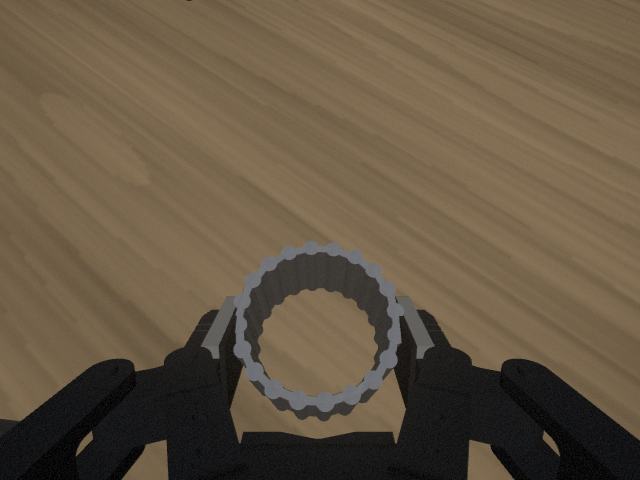

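```bash
python3 -m crank '[[[0,0,-10],0,255],[[0,0,-30],0,255],[[0,0,-55],0,255],[[0,0,-80],0,255],[[0,0,-105],0,255],[[0,0,-125],0,255],[[0,0,-125],0,255]]' 30
cat > chk2.py <<'E'
from sim import *
from h import *
import pickle
s=get_state();Rt=R.from_quat(s['tcp_rot'])
c=pickle.load(open('top0.pkl','rb'))
B=np.array([.5208,-.1121]);bx=np.array([.9917,-.1288]);by=np.array([.1288,.9917])
w=onz(c,339,242,.041)[:2]-B; print('stored',w@bx,w@by)
off=np.array([-.008,-.007,-.0111])
def tcp(bxy,z): return np.r_[B+bxy[0]*bx+bxy[1]*by,z]-off
q=s['qpos']
for n,t in dict(lift=[.49,.15,.16],m2=[.5,.02,.16],put=np.array([.50,.13,.0])-off,put2=np.array([.54,.13,0])-off,b1=tcp((-25,30) and (-.025,.03),.012),b1h=tcp((-.025,.03),.1)).items():
    x=min((ik(np.array(t),Rt*O.inv(),q0) for q0 in(q,[-.4,.1,2.35,1.,.8,-.4])),key=lambda r:r[1]); print(n,np.round(t,4),x[0].round(2),round(x[1],4))
E
python3 chk2.py
```

```text
time: 24.95
eef_pos: [0.4696, 0.2276, 0.1017]
tcp_rot: [0.87, 0.315, 0.358, -0.128]
contact_force: [-0.7, 0.7, -0.2]
opening: 0.614
finger_force: 31.7
stored 0.06150866871987548 -0.016599180707036577
lift [0.49 0.15 0.16] [-0.18 -0.29  2.44  0.99  0.7   0.  ] 0.0
m2 [0.5  0.02 0.16] [-0.52 -0.24  2.39  0.97  0.93 -0.23] 0.0
put [0.508  0.137  0.0111] [-0.21  0.14  2.42  1.53  0.58 -0.68] 0.0
put2 [0.548  0.137  0.0111] [-0.19  0.22  2.33  1.52  0.57 -0.65] 0.0
b1 [ 0.5079 -0.0721  0.0231] [-0.7   0.19  2.33  1.14  0.87 -0.71] 0.0
b1h [ 0.5079 -0.0721  0.1111] [-0.7  -0.03  2.32  0.99  0.97 -0.47] 0.0
```

```bash
python3 -m crank '[[[-15,43,0],0,255],[[-30,87,-2],0,255],[[-30,87,-2],0,255],[[-48,87,17],0,255],[[-64,87,33],0,255],[[-72,87,41],0,255],[[-78,87,47],0,255],[[-78,87,47],0,255]]' 30
python3 - <<'E'
from h import *
st([.508,.147,.0111])
cam('wrist','w4.png')
E
```

```text
time: 25.75
eef_pos: [0.5073, 0.1474, 0.0104]
tcp_rot: [0.871, 0.315, 0.355, -0.129]
contact_force: [0.6, 0.7, -0.7]
opening: 0.614
finger_force: 31.4
t 25.75 tcp [0.5073 0.1474 0.0104] z [ 0.537  0.449 -0.714] y [ 0.64  -0.768 -0.001] open 0.614 F [ 0.6  0.7 -0.7] fr 31.372225061058998
shift mm [ 0.7  0.8 -0.3]
q [-0.177  0.146  2.415  1.543  0.566 -0.67 ]
TILT 44.4 AZ 39.9
```

View pics/w4.png

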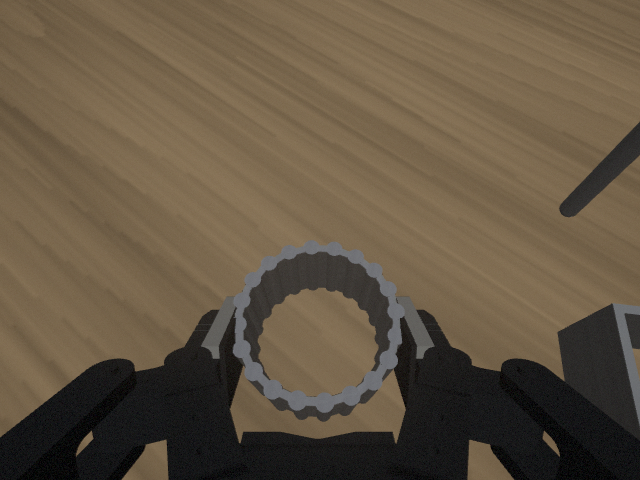

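The grip is unchanged and the square cutter (560,330) is clear. I'll regrip 12 mm higher so the hand clears the box walls.

```bash
python3 -m crank '[[[0,0,0],0,72],[[0,0,0],0,72],[[0,0,0],0,72],[[8,0,-9],0,72],[[8,0,-9],0,72],[[8,0,-9],0,255],[[8,0,-9],0,255],[[8,0,-9],0,255],[[8,0,-9],0,255],[[8,0,-9],0,255]]' 30
python3 - <<'E'
from h import *
st([.508,.147,.0221])
E
python3 -m crank '[[[21,0,-21],0,255],[[42,0,-43],0,255],[[63,0,-64],0,255],[[63,0,-64],0,255]]' 30
python3 - <<'E'
from h import *
cam('wrist','w5.png')
B=np.array([.5208,-.1121]);bx=np.array([.9917,-.1288]);by=np.array([.1288,.9917])
t=B-.025*bx+.025*by+[.008,.007]; print(t)
st([*t,.11]); st([*t,.032])
E
```

```text
time: 26.8
eef_pos: [0.5083, 0.1463, 0.025]
tcp_rot: [0.87, 0.315, 0.358, -0.128]
contact_force: [-4.3, -2.1, 8.6]
opening: 0.607
finger_force: 30.2
t 26.8 tcp [0.5083 0.1463 0.025 ] z [ 0.541  0.449 -0.711] y [ 0.64  -0.769  0.002] open 0.607 F [-4.3 -2.1  8.6] fr 30.21788547746837
shift mm [-1.9 -0.7  2.2]
q [-0.18   0.104  2.419  1.49   0.571 -0.609]
TILT 44.7 AZ 39.7
time: 27.2
eef_pos: [0.5101, 0.1461, 0.1183]
tcp_rot: [0.869, 0.316, 0.36, -0.126]
contact_force: [0.1, 0.4, 0.6]
opening: 0.605
finger_force: 32.3
[ 0.5072275 -0.0770875]
t 27.25 tcp [0.5087 0.1463 0.1159] z [ 0.543  0.447 -0.711] y [ 0.64  -0.768  0.005] open 0.605 F [-0.8 -0.5 -0.2] fr 32.27854834869504
shift mm [-107.1  170.7  -96.5]
q [-0.18  -0.141  2.415  1.137  0.633 -0.185]
TILT 44.7 AZ 39.5
t 27.25 tcp [0.5087 0.1463 0.1159] z [ 0.543  0.447 -0.711] y [ 0.64  -0.768  0.005] open 0.605 F [-0.8 -0.5 -0.2] fr 32.27854834869504
shift mm [-162.   170.3  -41. ]
q [-0.18  -0.141  2.415  1.137  0.633 -0.185]
TILT 44.7 AZ 39.5
```

View pics/w5.png

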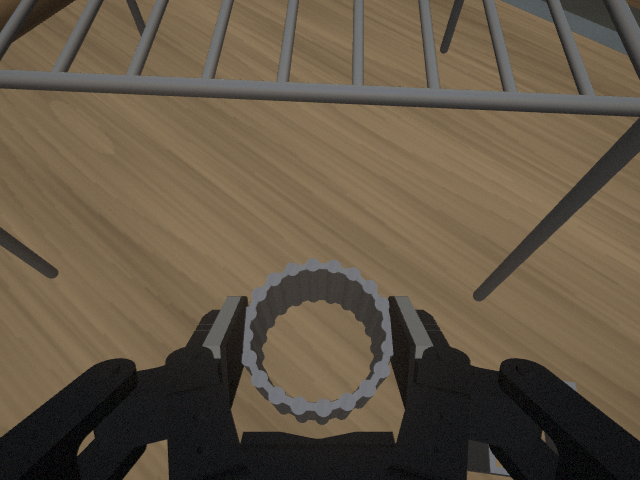

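```bash
python3 -m crank '[[[-22,34,-19],0,255],[[-44,70,-40],0,255],[[-66,105,-60],0,255],[[-88,140,-80],0,255],[[-107,171,-96],0,255],[[-107,171,-96],0,255],[[-107,171,-96],0,255],[[-107,171,-96],0,255]]' 30
python3 - <<'E'
from h import *
st([.5072,-.0771,.033])
c=cam('top','t2.png'); B=[.5208,-.1121]
cv2.imwrite('pics/t2c.png',cv2.resize(c['frame'][190:330,220:400],None,fx=4,fy=4,interpolation=cv2.INTER_CUBIC))
E
```

```text
time: 28.05
eef_pos: [0.5054, -0.0752, 0.1059]
tcp_rot: [0.87, 0.315, 0.356, -0.13]
contact_force: [0.4, 0.1, -0.6]
opening: 0.608
finger_force: 32.3
t 28.05 tcp [ 0.5054 -0.0752  0.1059] z [ 0.537  0.45  -0.713] y [ 0.641 -0.768 -0.002] open 0.608 F [ 0.4  0.1 -0.6] fr 32.29961916804314
shift mm [-51.    2.8  52.1]
q [-0.712 -0.016  2.322  0.991  0.974 -0.482]
TILT 44.5 AZ 40.0
```

View pics/t2c.png

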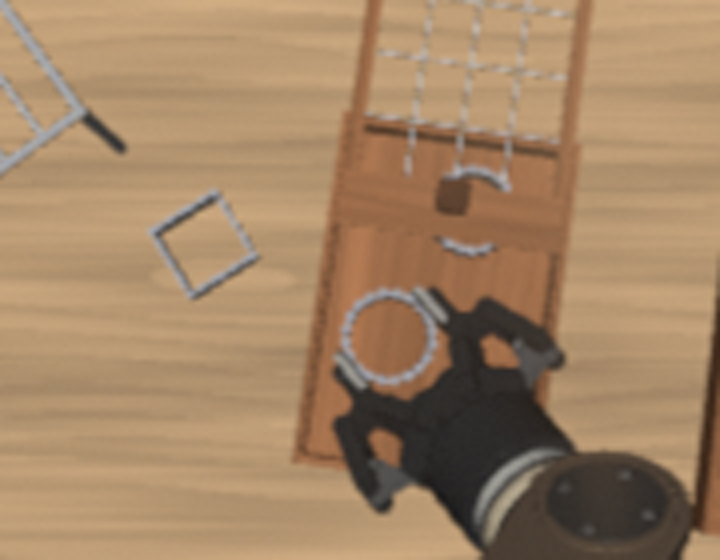

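The ring hangs level over the bare near half at (388,335), clear of the stored one at (475,215) and of the lid edge. Lowering it now.

```bash
python3 -m crank '[[[-17,1,17],0,255],[[-34,2,35],0,255],[[-44,2,45],0,255],[[-44,2,45],0,255]]' 30 | grep -E "eef|contact"
python3 -m crank '[[[-3,0,3],0,255],[[-6,0,6],0,255],[[-6,0,6],0,255]]' 30| grep -E "eef|contact"
python3 -c "
from h import *
st([.5072,-.0771,.032])"
```

```text
eef_pos: [0.5062, -0.0755, 0.0423]
contact_force: [-0.3, -0.2, -1.2]
eef_pos: [0.508, -0.0782, 0.0363]
contact_force: [0.8, -0.2, -0.2]
t 28.8 tcp [ 0.508  -0.0782  0.0363] z [ 0.54   0.448 -0.713] y [ 0.64  -0.768  0.002] open 0.61 F [ 0.8 -0.2 -0.2] fr 32.28807494044304
shift mm [-2.9 -1.3  3.1]
q [-0.714  0.159  2.319  1.104  0.886 -0.672]
TILT 44.5 AZ 39.7
```

```bash
python3 -m crank '[[[-3,0,3],0,255],[[-3,0,3],0,255],[[-3,0,3],0,255]]' 30| grep -E "eef|contact"
python3 -m crank '[[[0,0,0],0,70],[[0,0,0],0,70],[[0,0,0],0,70],[[0,0,-20],0,70],[[0,0,-45],0,70],[[0,0,-90],0,70],[[0,0,-130],0,70],[[0,0,-130],0,70]]' 30| grep -E "eef|contact"
python3 - <<'E'
from h import *
st([.5,-.1,.2])
c=cam('top','t3.png')
cv2.imwrite('pics/t3c.png',cv2.resize(c['frame'][190:330,220:400],None,fx=4,fy=4,interpolation=cv2.INTER_CUBIC))
X=[]
for v in range(250,300):
  for u in range(297,345):
    p=pt(c,u,v)
    if .03<p[2]<.06: X.append(p)
X=np.array(X);print(len(X))
B=np.array([.5208,-.1121]);M=np.array([[.9917,-.1288],[.1288,.9917]])
Y=(X[:,:2]-B)@M.T; m=(abs(Y[:,1])<.062)&(Y[:,0]<.02)&(Y[:,0]>-.09); print(m.sum(),Y[m].mean(0),X[m,2].min(),np.median(X[m,2]),X[m,2].max())
A=np.c_[Y[m],np.ones(m.sum())]; print('plane',np.linalg.lstsq(A,X[m,2],rcond=None)[0])
E
```

```text
eef_pos: [0.5078, -0.0785, 0.0319]
contact_force: [0.3, -0.9, -0.4]
eef_pos: [0.4385, -0.1406, 0.1285]
contact_force: [0.2, -0.4, -0.2]
t 29.9 tcp [ 0.4385 -0.1406  0.1285] z [ 0.545  0.44  -0.713] y [ 0.637 -0.771  0.01 ] open 0.725 F [ 0.2 -0.4 -0.2] fr 0.0
shift mm [102.4   8.6   0.4]
q [-0.951 -0.124  2.369  0.876  1.146 -0.558]
TILT 44.5 AZ 38.9
256
109 [-0.02389998  0.02345827] 0.03190735622254648 0.04019390312288418 0.04592117140738328
plane [0.01283738 0.00453102 0.04059024]
```

View pics/t3c.png

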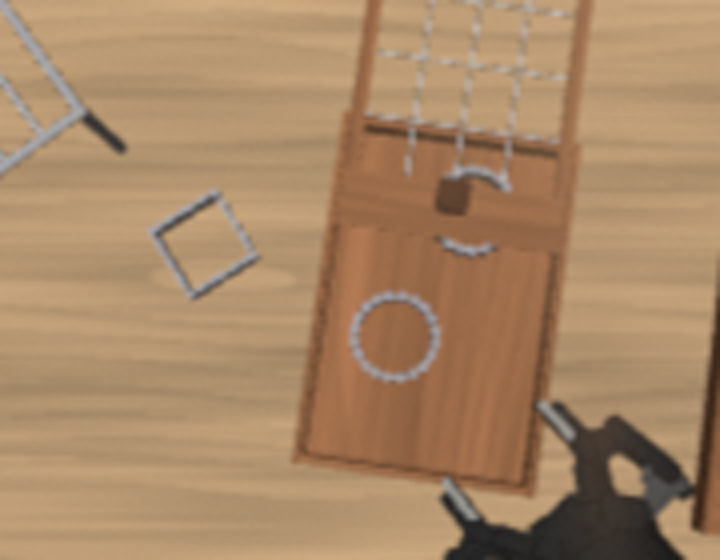

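The cutter stands flat at box (-24,+23) with its rim at 40-41 mm, exactly floor plus 35 mm. Next is shutting the lid with the knob caged between the pads; I'll check reach first.

```bash
cat > chk3.py <<'E'
from sim import *
from h import *
s=get_state();Rt=R.from_quat(s['tcp_rot']);q=s['qpos']
P=[[.47,-.14,.16],[.591,-.115,.13],[.591,-.115,.061],[.52,-.1055,.061],[.443,-.0957,.061],[.436,-.095,.061],[.436,-.095,.13]]
p=s['eef_pos']
for t in P:
    w=0
    for i in range(1,7):
        q,e=ik(p+(np.array(t)-p)*i/6,Rt*O.inv(),q); w=max(w,e)
    print(t,q.round(2),round(w,4)); p=np.array(t)
M=Rt.as_matrix()
for a,b in zip([s['eef_pos']]+P,P): print((1000*M.T@(np.array(b)-a)).round(1))
c=cam('top'); X=np.array([pt(c,u,v) for v in range(228,246) for u in range(322,345)]); X=X[(X[:,2]>.066)&(X[:,2]<.085)]; print('knob',len(X),X.mean(0))
E
python3 chk3.py
```

```text
[0.47, -0.14, 0.16] [-0.89 -0.12  2.3   0.87  1.15 -0.46] 0.0
[0.591, -0.115, 0.13] [-0.66  0.14  2.1   0.98  0.97 -0.39] 0.0
[0.591, -0.115, 0.061] [-0.66  0.27  2.11  1.07  0.9  -0.54] 0.0
[0.52, -0.1055, 0.061] [-0.74  0.14  2.27  1.05  0.93 -0.61] 0.0
[0.443, -0.0957, 0.061] [-0.87 -0.01  2.43  0.99  0.99 -0.68] 0.0
[0.436, -0.095, 0.061] [-0.88 -0.03  2.45  0.98  1.   -0.68] 0.0
[0.436, -0.095, 0.13] [-0.88 -0.21  2.43  0.9   1.12 -0.5 ] 0.0
[40.3 21.4 -7.1]
[56.6 57.7 98.2]
[-48.4  -0.5  49.2]
[-34.4 -52.6 -34.4]
[-37.6 -56.6 -37.5]
[-3.5 -5.  -3.5]
[ 48.4   0.5 -49.2]
knob 67 [ 0.58472606 -0.12125645  0.07450927]
```

```bash
python3 -m crank '[[[40,21,-7],0,120],[[60,42,30],0,120],[[80,63,60],0,120],[[97,79,91],0,120],[[97,79,91],0,120],[[97,79,91],0,120],[[97,79,91],0,120]]' 20| grep -E "eef|contact"
python3 - <<'E'
from h import *
st([.591,-.116,.061]); cam('wrist','w6.png')
E
```

```text
eef_pos: [0.5894, -0.1113, 0.1264]
contact_force: [0.9, 0.3, -0.5]
t 30.7 tcp [ 0.5894 -0.1113  0.1264] z [ 0.538  0.449 -0.714] y [ 0.64  -0.768 -0.001] open 0.528 F [ 0.9  0.3 -0.5] fr 0.0
shift mm [-47.1   4.7  45.4]
q [-0.656  0.144  2.103  0.977  0.97  -0.394]
TILT 44.5 AZ 39.9
```

View pics/w6.png

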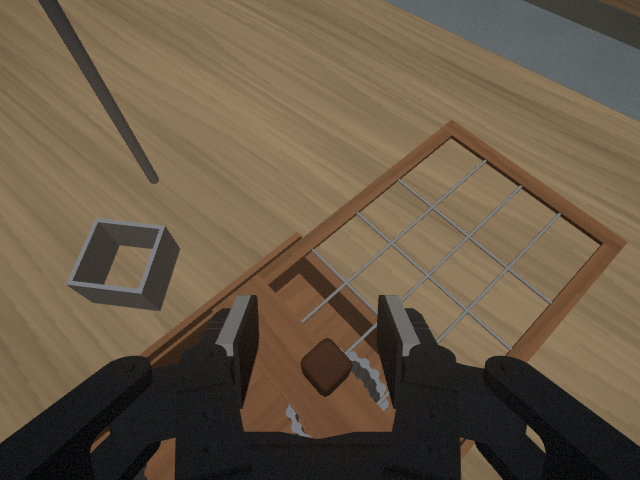

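The knob sits between the pads at (326,367). Descend, cage it and drag the lid shut.

```bash
python3 -m crank '[[[-16,4,15],0,120],[[-32,4,31],0,120],[[-43,4,42],0,120],[[-47,4,45],0,120],[[-47,4,45],0,159],[[-47,4,45],0,159],[[-47,4,45],0,159],[[-47,4,45],0,159]]' 20| grep -E "eef|contact|opening|finger"
python3 -m crank '[[[-5,-8,-5],0,159],[[-14,-21,-14],0,159],[[-24,-36,-24],0,159],[[-34,-52,-34],0,159],[[-44,-67,-44],0,159],[[-53,-81,-53],0,159],[[-62,-94,-62],0,159],[[-68,-103,-68],0,159],[[-68,-103,-68],0,159]]' 20| grep -E "eef|contact|opening|finger"
python3 - <<'E'
from h import *
st([.443,-.0957,.061])
E
```

```text
eef_pos: [0.592, -0.1171, 0.0637]
contact_force: [0.5, 0.6, 0.6]
opening: 0.373
finger_force: 0.0
eef_pos: [0.4506, -0.0988, 0.0633]
contact_force: [-0.1, -0.9, -0.2]
opening: 0.376
finger_force: 0.0
t 32.45 tcp [ 0.4506 -0.0988  0.0633] z [ 0.54   0.447 -0.713] y [ 0.639 -0.769  0.001] open 0.376 F [-0.1 -0.9 -0.2] fr 0.0
shift mm [-4.4 -7.3 -1.1]
q [-0.856  0.004  2.413  0.989  0.995 -0.661]
TILT 44.5 AZ 39.6
```

```bash
python3 -m crank '[[[-2,-3,-2],0,159],[[-4,-6,-4],0,159],[[-4,-6,-4],0,159]]' 20| grep -E "eef|contact"
python3 -m crank '[[[-1,-2,-1],0,159],[[-2,-3,-2],0,159],[[-2,-3,-2],0,159]]' 20| grep -E "eef|contact"
python3 - <<'E'
from h import *
c=cam('top'); B=np.array([.5208,-.1121]);M=np.array([[.9917,-.1288],[.1288,.9917]])
X=np.array([pt(c,u,v) for v in range(215,320) for u in range(285,370)]); Y=np.c_[(X[:,:2]-B)@M.T,X[:,2]]
k=(abs(Y[:,1])<.02)&(Y[:,2]>.045)&(Y[:,2]<.053); print('lid x max',np.sort(Y[k,0])[-5:], 'n',k.sum())
E
```

```text
eef_pos: [0.4435, -0.0981, 0.0634]
contact_force: [-0.1, 0.2, 0.4]
eef_pos: [0.4394, -0.0975, 0.0634]
contact_force: [0.9, -0.3, -0.2]
lid x max [0.11193748 0.11253024 0.1127006  0.11279974 0.11339624] n 266
```

```bash
python3 -m crank '[[[-1,-2,-1],0,159],[[-2,-3,-2],0,159],[[-2,-3,-2],0,159]]' 20| grep -E "eef|contact"
python3 -m crank '[[[-1,-1,-1],0,159],[[-1,-2,-1],0,159],[[-1,-2,-1],0,159]]' 20| grep -E "eef|contact"
```

```text
eef_pos: [0.4357, -0.0977, 0.0638]
contact_force: [4.4, -1.6, -0.6]
eef_pos: [0.4344, -0.0983, 0.0642]
contact_force: [9.5, -2.5, -4.0]
```

```bash
python3 -m crank '[[[1,2,1],0,159],[[1,2,1],0,110],[[1,2,1],0,110],[[1,2,1],0,110],[[15,2,-13],0,110],[[35,2,-33],0,110],[[60,2,-58],0,110],[[90,2,-88],0,110],[[90,2,-88],0,110]]' 20| grep -E "eef|contact"
python3 - <<'E'
from h import *
st([.4,-.2,.2])
c=cam('top','t4.png'); B=np.array([.5208,-.1121]);M=np.array([[.9917,-.1288],[.1288,.9917]])
X=np.array([pt(c,u,v) for v in range(215,320) for u in range(285,370)]); Y=np.c_[(X[:,:2]-B)@M.T,X[:,2]]
k=(abs(Y[:,1])<.02)&(Y[:,2]>.045)&(Y[:,2]<.053); print('lid x max',np.sort(Y[k,0])[-5:])
k=(Y[:,2]>.066)&(Y[:,2]<.085)&(abs(Y[:,1])<.03); print('knob box',Y[k].mean(0),k.sum())
cv2.imwrite('pics/t4c.png',cv2.resize(c['frame'][100:340,60:540],None,fx=1.6,fy=1.6,interpolation=cv2.INTER_CUBIC))
E
```

```text
eef_pos: [0.4381, -0.0982, 0.1952]
contact_force: [0.4, -0.2, 1.5]
t 34.6 tcp [ 0.4381 -0.0982  0.1952] z [ 0.545  0.442 -0.712] y [ 0.64  -0.768  0.013] open 0.571 F [ 0.4 -0.2  1.5] fr 0.0
shift mm [-64.3  53.9 -69.3]
q [-0.882 -0.328  2.388  0.842  1.225 -0.371]
TILT 44.6 AZ 39.1
lid x max [0.10963061 0.10966886 0.10979933 0.11023478 0.1108217 ]
knob box [-0.08440195  0.00019541  0.0747227 ] 69
```

View pics/t4c.png

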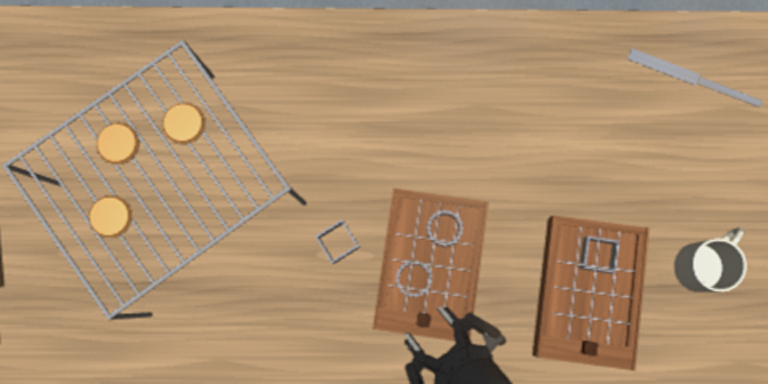

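The left lid is shut (knob at -84 mm, lid edge at 110 mm). Both rings lie flat inside, at (445,228) and (415,278), the bystanders are unmoved and the robot is clear.

```bash
python3 -c "
from plant import ctrl
print(ctrl.sign_off())"
```

```text
the job is handed in; nothing more can be done
None
```

The round cutter now stands flat beside its like in the left box, the lid is shut and nothing else was moved; I handed the job in after about 35 s of robot time (no verdict was returned), having tilted the tool by running joint 6 into its limit because the moves allow no direct tilt.

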